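# Eject the brass plates from their bonding rings

## Task

Set every black bonding ring, with its loose brass plate still sunk inside it, into a nest of the ejector, then press the red hand lever fully down so that the plates rise up out of their rings. Leave the plates standing there until you have locked the lever down by pushing the headed steel pin fully home through the yellow fork and the lever; then lift the plates off from above and lay them flat, side by side, in the green tray, along with any plate that already lies bare on the bench. Leave the empty rings in the nests and the pin in the fork, and do not disturb the solder reel, the amber jar or the screwdriver.

Things in the scene. Friction and masses are not known exactly. Their poses are not given: they have to be found in the camera images.
- ring1: a black plastic bonding ring, 64 mm outside, 51 mm inside, 20 mm high, lying flat and open at the top (z up); origin at the centre of its underside. Four small inward tabs (4 mm thick, leaving a 40 mm opening) carry its brass plate. It may be absent. The rings are alike and any ring may go in any nest.
- ring2: a black plastic bonding ring, 64 mm outside, 51 mm inside, 20 mm high, lying flat and open at the top (z up); origin at the centre of its underside. Four small inward tabs (4 mm thick, leaving a 40 mm opening) carry its brass plate. It may be absent.
- ring3: a black plastic bonding ring, 64 mm outside, 51 mm inside, 20 mm high, lying flat and open at the top (z up); origin at the centre of its underside. Four small inward tabs (4 mm thick, leaving a 40 mm opening) carry its brass plate. It may be absent.
- plate1: a loose round brass plate, 48 mm across and 8 mm thick, 120 g; origin at the centre of its underside, z up. At the start it lies on the tabs of ring1, its top 8 mm below the ring's rim, so that it cannot be gripped before it is pushed up; if ring1 is absent it lies bare on the bench instead and goes straight to the tray.
- plate2: a loose round brass plate, 48 mm across and 8 mm thick, 120 g; origin at the centre of its underside, z up. At the start it lies on the tabs of ring2, its top 8 mm below the ring's rim, so that it cannot be gripped before it is pushed up; if ring2 is absent it lies bare on the bench instead and goes straight to the tray.
- plate3: a loose round brass plate, 48 mm across and 8 mm thick, 120 g; origin at the centre of its underside, z up. At the start it lies on the tabs of ring3, its top 8 mm below the ring's rim, so that it cannot be gripped before it is pushed up; if ring3 is absent it lies bare on the bench instead and goes straight to the tray.
- ejector: the ejector, fixed to the bench: a low frame (272 mm long in its y, 110 mm in x) with a level aluminium top plate 60 mm above the bench that has three nests in a row along its y; its origin lies on the bench under the middle nest. Its x axis points away from the robot. The lever and the yellow fork stick out towards the robot on its -x side, 80 mm wide at the foot.
- nest1 (a point): the middle of a nest, on the top plate's surface; axes as the ejector's; the three nests are 84 mm apart along y. Four brass dowels with tapered tips, 12 mm high and 8 mm thick, stand round it on the diagonals (45 degrees to the ejector's x and y, 38 mm from the middle) and hold a ring with 2 mm of play: best grip rings and plates there along the ejector's x
- nest2 (a point): the middle nest, like nest1. Under each nest's hole is a plunger 32 mm across. With the lever up its top is 6 mm below the surface; with the lever fully down it is 26 mm above the surface, which holds the underside of the plate 6 mm above the ring's rim
- nest3 (a point): the third nest, like nest1
- lever (a joint): angle of the hand lever (rad): 0 is up, 0.5 is fully down (its stop), where the lever is level and its hole is in line with the fork's holes. It stays where it is left, held by friction. The pivot is a horizontal axle along the ejector's y, 65 mm from the ejector's origin in -x, 55 mm above the bench. The plungers are geared to it: 64 mm of rise per rad.
- lever_grip (a point): the top of the lever's red grip (55 mm long, 30 mm wide), 140 mm from the pivot. Pressing the grip down takes about 10 N. It travels down 67 mm and about 13 mm towards the robot; when the lever is down it is 64 mm above the bench.
- fork (a point): the centre of the yellow fork's holes, 55 mm above the bench; axes as the ejector's, the holes run along its y. The two prongs are 8 mm thick, their outer faces 15 mm to either side of this point, 32 mm wide and up to 78 mm above the bench. The lever (10 mm thick) comes down between them. All three holes are 15 mm wide.
- pin: the steel lock pin: a square head 24 x 24 mm and 28 mm long (red band) and a round shank 12 mm thick and 50 mm long with a tapered tip. Origin on the axis at the shoulder, where head and shank meet; x runs along the shank to the tip, the head reaches from 0 to -28 mm. It lies flat on the bench with its axis level, 12 mm up. 150 g. It may be pushed in from either side of the fork.
- pin_mid (a point): the point on the pin's shank 15 mm from the shoulder; it lies at the fork's centre when the shoulder is against a prong
- tray: a loose open green tray, 236 mm (its x) by 122 mm (y) outside, 14 mm high, walls and floor 4 mm thick; origin at the centre of its underside
- tray_in (a point): the centre of the tray's floor, on its upper surface; axes as the tray's
- solder: bystander: a reel of solder, 60 mm across, 40 mm high; origin at the centre of its underside
- flux: bystander: a low amber jar with a black lid, 60 mm across, 50 mm high; origin at the centre of its underside
- driver: bystander: a screwdriver with a brass handle, 150 mm long, lying along its x
Mind the look-alikes: they are no part of the job. Leave any purple or turquoise look-alike of the plate1 alone.

How it is judged:
By the outcome, as a careful person would: the job done as asked, in the order asked, and still so for the second after the job is handed in, with the robot touching nothing.
Of ring1, ring2, ring3 only 2 to 3 are there at a start; the rules pass over those that are not, and their reading is None.
At some moment in a run one of pin, tray may be knocked a few centimetres aside while the robot is not near it.
It also fails if it takes over 200 s, if anything falls off the work surface, if the arm or the gripper's body presses on something with over 40 N, if the wrist force passes 120 N, or if a joint passes its speed limit or range.

## Robot

A 6-joint arm with a two-finger parallel gripper is mounted at the origin on the work surface. World frame = base frame: x ahead of the robot, y to its left, z up, the work surface at z = 0. Lengths are in m, angles in rad, forces in N, time in s.
With the tool pointing down it reaches from about 0.25 to 0.775 m from the base axis. Payload 4 kg.
Tool frame: the origin (TCP) lies at the very end of the fingers, on their centre line; the grasp point (between the pads) lies 19 mm behind it; z points along the fingers, y is the direction in which the jaws open and shut (so a half turn about z gives the same grasp; the last joint's range is limited). The gripper opens to 94 mm and grips with 3 to 60 N. Pads are 16 mm wide; open, the fingers measure 119 mm over their backs; the gripper's body (75 mm by 177 mm) begins 78 mm behind the grasp point.
Start: joints at [-1.393, 0.087, 1.371, -0, 1.684, -0.103], TCP at [0.152, -0.528, 0.206] pointing down, gripper open.
Joint ranges: [-3.1, 3.1], [-0.76, 2.03], [0.27, 2.55], [-1.08, 4.22], [0.17, 2.65], [-2.57, 2.57]. Speed limits (rad/s): [2.79, 2.79, 3.14, 3.14, 3.14, 3.14].

## Interface

Orientations are given as [roll, pitch, yaw] about the fixed x, y, z axes, in that order (R = Rz(yaw) Ry(pitch) Rx(roll)).
In Python, from bench import robot, snapshot, calibration gives the robot as it stands. The module is installed in compiled form; this text tells all that it offers.
- The arm moves only by the tool servo_tool, never from a script. Its argument "series" is text: rows parted by semicolons, each of 5 numbers parted by spaces: the closure, from -1 (fully open) to 1 (shut), then the shift along the tool's x, y, z in cm, then the turn about the tool's z in rad. A call has 1 to 20 rows; each row is the pose to reach, as a shift and turn from the pose commanded when the call began, along the tool's axes at that moment; what a row does not reach only later rows make up. A row lasts 1/12 s, in which the tool goes at most 41.7 mm and 7.16 degrees, less where a joint would pass 70% of its speed; a pose out of reach is approached as far as the arm can. A call with a gripper value outside its range is refused whole. The fingers move at their own pace and stop on an object; the grip force is fixed at half the most. Time passes only in rows, so rows that repeat a pose let the fingers close. It gives the time, the measured TCP pose, the force and the opening at its end, in the units of the state.
- robot.get_obs(): the state, without advancing time (a new reading comes with each control period).
- snapshot(name): name is "side" or "top" or "wrist"; returns (picture, depth): 420x560x3 uint8, red, green, blue; 420x560 float32, m along the optical axis (not along the pixel's ray), 0 where there is no reading.
- calibration(name): a dict with "fx", "fy", "cx", "cy" (pixels), "rvec" (rotation vector, rad) and "tvec" (3), from world to camera coordinates, as OpenCV has them; the wrist camera has in their place "tool_from_camera" (4x4, takes a point from camera to tool coordinates, whose origin is the TCP and whose axes are the flange's). Camera axes: x right, y down, z forward; pixel columns grow to the right and rows downward; lengths in m; the calibration is good to about 2 mm. A picture is of the moment at which its call begins: read the wrist's pose just before it. calibration takes no time and is no camera call.
- robot.close_job(): hands the job in, once; it reports no verdict.
The state is a dict: "time": time; "joint_positions": joint angles; "qvel": joint speeds; "joint_torque": joint torques, N m; "tool_pos": TCP position; "ee_rot": TCP orientation; "wrist_force": force on the tool from outside, world axes, zero at the start; "wrist_torque": the same for the moment, N m; "width": finger opening in m.
Only numpy, scipy, OpenCV 4.12 (cv2) and the standard library are available. Lean on these libraries where they do the work, as an engineer would, in place of code of your own. Each camera call takes 0.05 s, during which the arm holds its last target. There are 200 camera calls.

## Working session

There is one attempt and no reset: what is moved stays moved. The work goes in short steps, Python scripts to look and compute and a tool call to move; the robot and the scene stay as the last step left them, time stands still between calls to the robot, and variables do not carry over. Pictures are saved under pics/ and viewed, about 12 in all and at most 16, crops included, and the job is handed in when it is done.

Besides the shell and the picture viewer there is one more tool, called after ">>>" as name(argument=value, ...) on one line, values as JSON. servo_tool: Moves the arm, as the interface text tells. Its arguments: {"type":"object","properties":{"series":{"type":"string"}},"required":["series"]}

```bash
mkdir -p pics; cat > h.py <<'E'
import numpy as np, cv2
from bench import robot, snapshot, calibration
from scipy.spatial.transform import Rotation as Ro
def save(n,p): cv2.imwrite('pics/'+n+'.png',p[:,:,::-1])
def cam(name,obs=None):
    c=calibration(name)
    if name=='wrist':
        o=obs or robot.get_obs(); T=np.eye(4); T[:3,:3]=Ro.from_euler('xyz',o['ee_rot']).as_matrix(); T[:3,3]=o['tool_pos']
        M=T@np.array(c['tool_from_camera'])
    else:
        R=cv2.Rodrigues(np.array(c['rvec'],float))[0]; M=np.eye(4); M[:3,:3]=R.T; M[:3,3]=-R.T@np.array(c['tvec']).ravel()
    return c,M
def pts(name,depth,obs=None):
    c,M=cam(name,obs); v,u=np.mgrid[:420,:560]
    P=np.stack([(u-c['cx'])/c['fx']*depth,(v-c['cy'])/c['fy']*depth,depth],-1)
    return P@M[:3,:3].T+M[:3,3]
def ray(name,u,v,z,obs=None):
    c,M=cam(name,obs); d=M[:3,:3]@np.array([(u-c['cx'])/c['fx'],(v-c['cy'])/c['fy'],1]); o=M[:3,3]
    return o+d*(z-o[2])/d[2]
E
python3 - <<'E'
from h import *
print(robot.get_obs())
for n in('top','side'):
    p,d=snapshot(n); save(n+'0',p); np.savez(n+'0',p=p,d=d); print(n,cam(n)[1].round(3).tolist())
print(calibration('wrist'))
E
```

```text
{'time': 0.0, 'joint_positions': array([-1.39304683e+00,  8.79235635e-02,  1.37228317e+00,  4.67546735e-06,
        1.68356955e+00, -1.03112094e-01]), 'qvel': array([-0.00090621,  0.00025906, -0.00061325,  0.00078878, -0.0021574 ,
        0.00076757]), 'joint_torque': array([ 8.79173185e-04, -3.40182388e+01, -3.02424753e+01,  7.17527093e-02,
        3.31064360e-02, -1.68448082e-04]), 'tool_pos': array([ 0.15234304, -0.52790273,  0.20430668]), 'ee_rot': array([-3.13942110e+00, -2.29382015e-04,  2.80861860e-01]), 'wrist_force': array([ 0.16612361,  0.54970328, -1.47002114]), 'wrist_torque': array([ 0.03535215,  0.03212552, -0.01689789]), 'width': 0.09405408645451618}
top [[-0.023, -0.991, 0.133, 0.368], [-0.999, 0.019, -0.032, 0.057], [0.03, -0.134, -0.991, 1.237], [0.0, 0.0, 0.0, 1.0]]
side [[-1.0, 0.0, 0.02, 0.498], [-0.015, 0.688, -0.725, 0.905], [-0.014, -0.725, -0.688, 0.932], [0.0, 0.0, 0.0, 1.0]]
{'fx': 301.7478020911823, 'fy': 301.7478020911823, 'cx': 283.00641456266635, 'cy': 208.0980300799665, 'tool_from_camera': array([[-1.21272508e-03, -9.73354446e-01, -2.29302535e-01,
         6.60944602e-02],
       [ 9.99999248e-01, -1.13803706e-03, -4.57957171e-04,
         2.56912523e-04],
       [ 1.84799866e-04, -2.29302918e-01,  9.73355093e-01,
        -1.78923013e-01],
       [ 0.00000000e+00,  0.00000000e+00,  0.00000000e+00,
         1.00000000e+00]])}
```

View pics/top0.png

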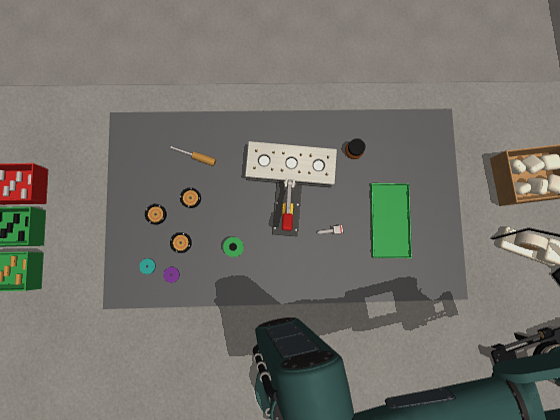

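View pics/side0.png

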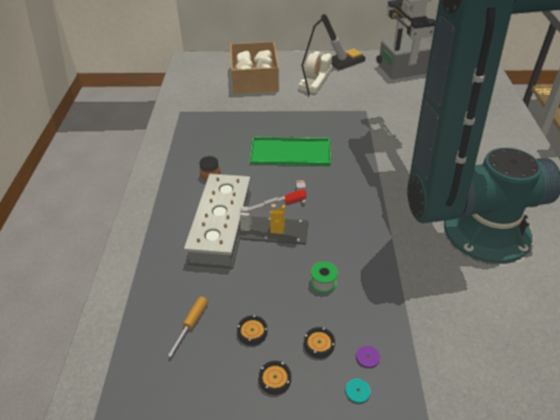

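Top view: three black rings with brass plates lie at about (155,214), (190,198) and (181,242). The look-alikes are turquoise (147,266) and purple (171,274), with the solder reel at (232,246). The nests are at (264,160), (291,163) and (318,165), the lever grip at (288,220), the pin at (330,230) and the tray at (390,220). All three rings are present and no bare brass plate is visible.

```bash
python3 - <<'E'
from h import *
z=np.load('top0.npz'); p,d=z['p'],z['d']; P=pts('top',d)
hsv=cv2.cvtColor(p,cv2.COLOR_RGB2HSV); H,S,V=cv2.split(hsv)
def comps(m,mn=15):
    n,l,s,c=cv2.connectedComponentsWithStats(m.astype(np.uint8))
    return [(c[i],s[i,4],l==i) for i in range(1,n) if s[i,4]>=mn]
win=np.zeros((420,560),bool); win[112:300,110:460]=1
print('orange')
for c,a,m in comps(win&(H>8)&(H<22)&(S>120)&(V>90)):
    q=np.median(P[m],0); print(c.round(1),a,q.round(4),ray('top',*c,.012).round(4))
print('black')
for c,a,m in comps(win&(V<45),60):
    u,v=c; print(c.round(1),a,np.median(P[m],0).round(4),ray('top',u,v,.02).round(4))
print('white/holes, top plate')
tp=win&(P[...,2]>.05)&(P[...,2]<.075)&(P[...,0]>.45)
for c,a,m in comps(tp,300):
    r=cv2.minAreaRect(np.argwhere(m)[:,::-1].astype(np.float32)); print(c,a,r,[ray('top',*b,.06).round(4).tolist() for b in cv2.boxPoints(r)],ray('top',*r[0],.06))
print('nests')
for c,a,m in comps(win&(P[...,0]>.4)&(V>215)&(S<40),20): print(c.round(1),a,np.median(P[m],0).round(4),ray('top',*c,.054).round(4))
print('green')
for c,a,m in comps(win&(H>50)&(H<75)&(S>120),100):
    r=cv2.minAreaRect(np.argwhere(m)[:,::-1].astype(np.float32)); print(c,a,r[2],[ray('top',*b,.014).round(4).tolist() for b in cv2.boxPoints(r)],ray('top',*r[0],.014))
print('red')
for c,a,m in comps(win&((H<6)|(H>172))&(S>140)&(V>90),4): print(c.round(1),a,np.median(P[m],0).round(4))
print('yellow')
for c,a,m in comps(win&(H>=20)&(H<32)&(S>140)&(V>90),4): print(c.round(1),a,np.median(P[m],0).round(4))
print('pin region'); 
pm=np.zeros_like(win); pm[218:242,312:350]=1
for c,a,m in comps(pm&(V>110),10):
    q=np.argwhere(m)[:,::-1].astype(np.float32); r=cv2.minAreaRect(q); print(c,a,r,[ray('top',*b,.012).round(4).tolist() for b in cv2.boxPoints(r)])
cv2.imwrite('pics/crop.png',np.hstack([cv2.resize(p[180:290,125:255,::-1],None,fx=3,fy=3),cv2.resize(p[140:250,240:370,::-1],None,fx=3,fy=3)]))
E
```

```text
orange
[353.4 154.2] 32 [ 0.698  -0.219   0.0223] [ 0.7051 -0.2215  0.012 ]
[203.2 158. ] 171 [0.696  0.2562 0.0236] [0.6997 0.2579 0.012 ]
[190.  197.5] 185 [0.5726 0.298  0.0119] [0.5737 0.2983 0.012 ]
[283.6 208.5] 32 [0.5258 0.0084 0.0769] [0.5333 0.0067 0.012 ]
[155.  213.9] 180 [0.5239 0.4055 0.0116] [0.5242 0.4056 0.012 ]
[180.2 242.3] 193 [0.4353 0.3274 0.0115] [0.4345 0.3272 0.012 ]
black
[356.  146.9] 224 [ 0.7177 -0.2225  0.0492] [ 0.7267 -0.2292  0.02  ]
[196.2 198.8] 60 [0.5642 0.2756 0.0173] [0.5676 0.2776 0.02  ]
[161.2 215.9] 68 [0.5177 0.3813 0.0171] [0.5165 0.3844 0.02  ]
[186.4 244. ] 63 [0.4286 0.3043 0.0183] [0.4286 0.3065 0.02  ]
white/holes, top plate
[290.89211618 162.8413661 ] 3133 ((290.74053955078125, 166.2305145263672), (89.16556549072266, 43.4975700378418), 5.11731481552124) [[0.6042, 0.1257, 0.06], [0.7395, 0.1123, 0.06], [0.7104, -0.1608, 0.06], [0.575, -0.1432, 0.06]] [ 0.65677699 -0.01617135  0.06      ]
nests
[296.3 157.3] 129 [ 0.6906 -0.0381  0.0602] [ 0.6861 -0.0346  0.054 ]
[263.7 160.4] 62 [0.678  0.0653 0.0532] [0.678 0.066 0.054]
[291.  162.7]
[... 391 characters left out ...]
597, 0.1651, 0.014], [0.4172, 0.124, 0.014], [0.377, 0.1657, 0.014]] [0.4181385  0.16541809 0.014     ]
red
[287.1 221.6] 168 [0.4789 0.0025 0.1297]
[340.  226.5] 4 [ 0.4721 -0.1658  0.0256]
yellow
[291.1 208.3] 31 [ 0.5229 -0.0124  0.0772]
[283.  209.1] 17 [0.5246 0.0113 0.0734]
pin region
[337.89473684 229.28947368] 76 ((337.5, 229.0), (8.0, 9.0), 90.0) [[0.4784, -0.1465, 0.012], [0.4778, -0.1747, 0.012], [0.4528, -0.1736, 0.012], [0.4534, -0.1454, 0.012]]
[324.69491525 231.20338983] 59 ((324.54998779296875, 231.3500213623047), (3.9597983360290527, 15.414929389953613), 81.8698959350586) [[0.4623, -0.0946, 0.012], [0.4682, -0.1426, 0.012], [0.4559, -0.1438, 0.012], [0.4501, -0.0959, 0.012]]
```

View pics/crop.png

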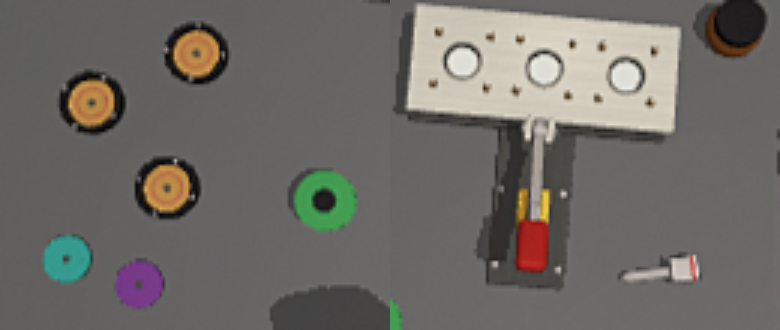

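Only the three rings match "black ring with a brass plate". The look-alikes are a bare turquoise and a bare purple disc, and the crop confirms this. I'll move above the ring at (0.574, 0.298).

>>> servo_tool(series="-1 0 0 -4 0;-1 63.4 -67.7 -4 -1.185;-1 63.4 -67.7 -4 -1.185;-1 63.4 -67.7 -4 -1.185;-1 63.4 -67.7 -4 -1.185;-1 63.4 -67.7 -4 -1.185;-1 63.4 -67.7 -4 -1.185;-1 63.4 -67.7 -4 -1.185;-1 63.4 -67.7 -4 -1.185;-1 63.4 -67.7 -4 -1.185;-1 63.4 -67.7 -4 -1.185;-1 63.4 -67.7 -4 -1.185;-1 63.4 -67.7 -4 -1.185;-1 63.4 -67.7 -4 -1.185;-1 63.4 -67.7 -4 -1.185;-1 63.4 -67.7 -4 -1.185;-1 63.4 -67.7 -4 -1.185;-1 63.4 -67.7 -4 -1.185;-1 63.4 -67.7 -4 -1.185;-1 63.4 -67.7 -4 -1.185")

```text
time: 1.77
tool_pos: [0.5124, 0.1789, 0.2448]
ee_rot: [-3.141, 0.001, 1.466]
wrist_force: [-0.8, 0.1, 0.5]
width: 0.0941
```

```bash
cat >> h.py <<'E'
def to(t,yaw=None,o=None):
    "shift (cm, tool axes) and turn from the present pose to TCP target t, yaw"
    o=o or robot.get_obs(); R=Ro.from_euler('xyz',o['ee_rot']).as_matrix()
    s=R.T@(np.array(t)-o['tool_pos'])*100; y=np.arctan2(R[1,0],R[0,0])
    return s.round(2), None if yaw is None else round(y-yaw,3)
def comps(m,mn=15):
    n,l,s,c=cv2.connectedComponentsWithStats(m.astype(np.uint8))
    return [(c[i],s[i,4],l==i) for i in range(1,n) if s[i,4]>=mn]
def wrist(tag):
    o=robot.get_obs(); p,d=snapshot('wrist'); save(tag,p); return o,p,d,cv2.split(cv2.cvtColor(p,cv2.COLOR_RGB2HSV))
def plates(o,p,hsv,z):
    H,S,V=hsv; r=[]
    for c,a,m in comps((H>8)&(H<24)&(S>110)&(V>70),300):
        e=cv2.minEnclosingCircle(np.argwhere(m)[:,::-1].astype(np.float32)); r.append((np.round(e[0],1),round(e[1],1),a,ray('wrist',*e[0],z,o).round(4)))
    return r
E
python3 - <<'E'
from h import *
o,p,d,h=wrist('w1'); print(o['time'],o['tool_pos'],o['ee_rot'])
for r in plates(o,p,h,.012): print(r)
E
```

```text
1.7667 [0.51242402 0.17890261 0.24481193] [-3.14083562e+00  5.56295537e-04  1.46643535e+00]
(array([273.5,   4. ]), 19.9, np.int32(749), array([0.5243, 0.4012, 0.012 ]))
(array([210.5,  78.5]), 20.6, np.int32(1195), array([0.435 , 0.3261, 0.012 ]))
(array([321. ,  90.2]), 20.3, np.int32(1169), array([0.5739, 0.2974, 0.012 ]))
(array([419.5, 111.5]), 32.6, np.int32(1219), array([0.6994, 0.2578, 0.012 ]))
(array([ 87., 309.]), 33.2, np.int32(1245), array([0.1955, 0.0223, 0.012 ]))
(array([477.5, 309.5]), 33.2, np.int32(1240), array([ 0.7866, -0.0409,  0.012 ]))
(array([491. , 361.5]), 68.3, np.int32(1460), array([ 0.8118, -0.1364,  0.012 ]))
(array([337.5, 365. ]), 81.5, np.int32(1129), array([ 0.5684, -0.1174,  0.012 ]))
```

>>> servo_tool(series="-1 0 0 0 0;-1 0 0 0 0;-1 0 0 0 0")

```text
time: 2.07
tool_pos: [0.5118, 0.1757, 0.2453]
ee_rot: [-3.141, 0.001, 1.465]
wrist_force: [0.5, -0.3, 0.1]
width: 0.0939
```

>>> servo_tool(series="-1 12.8 4.9 8 0;-1 12.8 4.9 8 0;-1 12.8 4.9 8 0;-1 12.8 4.9 8 0;-1 12.8 4.9 20 0;-1 12.8 4.9 20 0;-1 12.8 4.9 20 0;-1 12.8 4.9 20 0;-1 12.8 4.9 23.9 0;-1 12.8 4.9 23.9 0;-1 12.8 4.9 23.9 0;1 12.8 4.9 23.9 0;1 12.8 4.9 23.9 0;1 12.8 4.9 23.9 0;1 12.8 4.9 23.9 0;1 12.8 4.9 23.9 0;1 12.8 4.9 23.9 0")

```text
time: 3.48
tool_pos: [0.5748, 0.2992, 0.008]
ee_rot: [3.14, -0.001, 1.466]
wrist_force: [-0.8, -0.4, 4.0]
width: 0.0634
```

>>> servo_tool(series="1 0 0 -4 0;1 0 0 -8 0;1 0 0 -15 0;1 0 0 -15 0;1 -22.1 12.7 -15 0;1 -22.1 12.7 -15 0;1 -22.1 12.7 -15 0;1 -22.1 12.7 -15 0;1 -22.1 12.7 -15 0;1 -22.1 12.7 -15 0;1 -22.1 12.7 -15 0;1 -22.1 12.7 -15 0;1 -22.1 12.7 -15 0;1 -22.1 12.7 -15 0")

```text
time: 4.65
tool_pos: [0.6769, 0.0672, 0.1559]
ee_rot: [-3.14, -0.001, 1.467]
wrist_force: [-0.5, -0.2, -2.1]
width: 0.0632
```

```bash
python3 - <<'E'
from h import *
o,p,d,h=wrist('w2'); print(o['time'],o['tool_pos'],o['ee_rot'],o['width'])
H,S,V=h
for c,a,m in comps((V>215)&(S<40),60): print('white',c.round(1),a,ray('wrist',*c,.054,o).round(4))
for r in plates(o,p,h,o['tool_pos'][2]+.005): print(r)
E
```

```text
4.65 [0.67686849 0.06722879 0.15593849] [-3.14029236e+00 -5.55593951e-04  1.46728034e+00] 0.06316005136969424
white [240.8 198.8] 1354 [0.6378 0.0802 0.054 ]
white [334.2 208.7] 815 [0.7253 0.0613 0.054 ]
white [247.2 237.6] 64 [0.6388 0.0412 0.054 ]
white [234.  282.1] 274 [ 0.6192 -0.0045  0.054 ]
white [332.4 281.9] 317 [ 0.7186 -0.0146  0.054 ]
white [284.4 343.1] 3584 [ 0.6628 -0.0805  0.054 ]
(array([284. ,  21.5]), 26.8, np.int32(1229), array([0.6904, 0.1905, 0.1609]))
(array([284.4, 250.4]), 38.9, np.int32(4328), array([0.6776, 0.0654, 0.1609]))
(array([157.5, 299.5]), 44.0, np.int32(1231), array([0.5936, 0.0407, 0.1609]))
(array([417. , 309.5]), 31.5, np.int32(814), array([0.7581, 0.0165, 0.1609]))
(array([361.5, 367.5]), 178.5, np.int32(3248), array([ 0.7207, -0.0236,  0.1609]))
```

View pics/w2.png

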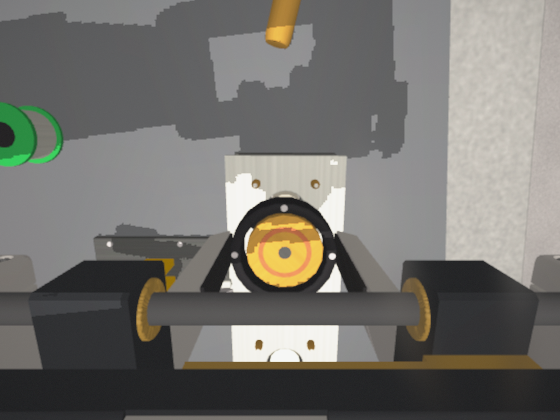

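```bash
python3 - <<'E'
from h import *
o=robot.get_obs(); p=cv2.imread('pics/w2.png'); H,S,V=cv2.split(cv2.cvtColor(p,cv2.COLOR_BGR2HSV))
m=(H>5)&(H<28)&(S>90); m[:,:235]=0; m[:,340:]=0; m[:175]=0; m[195:335]=0; m[355:]=0
D=[(c,a,ray('wrist',*c,.072,o)) for c,a,_ in comps(m,6)]
for x in D: print(x[0].round(1),x[1],x[2].round(4))
ex=np.array([.9945,-.1044,0]);ey=np.array([.1044,.9945,0])
for c,a,q in D: print('ej frame wrt .678,.066:',(q-[.678,.066,0])@ex,(q-[.678,.066,0])@ey)
b=(V<50).astype(np.uint8); b[:195]=0;b[295:]=0;b[:,:225]=0;b[:,345:]=0
print([ (ray('wrist',*c,o['tool_pos'][2]+.012,o).round(4)) for c in [(284,249)]])
E
```

```text
[256.2 182.3] 31 [0.6563 0.0971 0.072 ]
[313.8 182.6] 33 [0.7066 0.0916 0.072 ]
[258.5 344.2] 52 [ 0.6383 -0.0652  0.072 ]
[310.3 344.4] 52 [ 0.6899 -0.0708  0.072 ]
ej frame wrt .678,.066: -0.024847441989009362 0.028704665131185088
ej frame wrt .678,.066: 0.02575894593459635 0.028404871045111742
ej frame wrt .678,.066: -0.025814297328284892 -0.1346643756229144
ej frame wrt .678,.066: 0.02613499449203183 -0.13481934999476627
[array([0.6777, 0.0694, 0.1682])]
```

>>> servo_tool(series="1 0.1 0.1 3 0;1 0.1 0.1 6 0;1 0.1 0.1 7 0;1 0.1 0.1 7.5 0;1 0.1 0.1 8 0;1 0.1 0.1 8.3 0;1 0.1 0.1 8.6 0;1 0.1 0.1 8.6 0;1 0.1 0.1 8.6 0")

```text
time: 5.45
tool_pos: [0.6792, 0.0666, 0.0716]
ee_rot: [3.14, -0.0, 1.466]
wrist_force: [-0.9, -0.6, -2.4]
width: 0.0632
```

>>> servo_tool(series="1 0 0 0.2 0;1 0 0 0.3 0;1 0 0 0.3 0;-0.6 0 0 0.3 0;-0.6 0 0 0.3 0;-0.6 0 0 0.3 0;-0.6 0 0 0.3 0;-0.6 0 0 -3 0;-0.8 0 0 -7 0;-0.8 0 0 -9 0;-0.8 0 0 -9 0;-0.8 0 0 -9 0")

```text
time: 6.45
tool_pos: [0.6797, 0.0667, 0.163]
ee_rot: [3.137, -0.0, 1.466]
wrist_force: [-0.2, 0.2, -1.2]
width: 0.0842
```

```bash
python3 - <<'E'
from h import *
o,p,d,h=wrist('w3'); print(o['time'],o['tool_pos'],o['ee_rot'],o['width'])
for r in plates(o,p,h,.072): print(r)
P=pts('wrist',d,o); q=P[np.hypot(P[...,0]-.6785,P[...,1]-.0668)<.035]; print(np.histogram(q[:,2],bins=np.arange(.05,.1,.004)))
rim=P[(np.hypot(P[...,0]-.6785,P[...,1]-.0668)<.04)&(P[...,2]>.077)]; print('rim z',np.median(rim,0),rim.min(0),rim.max(0))
print(to([.5242,.4050,.156],np.pi/2-.1046,o))
E
```

```text
6.45 [0.67969881 0.06669384 0.16299013] [ 3.13687604e+00 -4.92797583e-04  1.46585358e+00] 0.08424766776653018
(array([280.5,  22.5]), 27.3, np.int32(1252), array([0.6946, 0.2214, 0.072 ]))
(array([280.7, 213. ]), 26.0, np.int32(2029), array([0.6778, 0.0646, 0.072 ]))
(array([150. , 274.5]), 27.3, np.int32(867), array([0.5455, 0.0172, 0.072 ]))
(array([107.8, 309.5]), 32.8, np.int32(1135), array([ 0.4962, -0.0154,  0.072 ]))
(array([459.5, 309. ]), 32.7, np.int32(1132), array([ 0.8449, -0.053 ,  0.072 ]))
(array([396.5, 361.5]), 162.6, np.int32(2935), array([ 0.7809, -0.1076,  0.072 ]))
(array([   0,    3,  613,   93,  114, 2120,  180, 1298,    1,    0,    0,
          0]), array([0.05 , 0.054, 0.058, 0.062, 0.066, 0.07 , 0.074, 0.078, 0.082,
       0.086, 0.09 , 0.094, 0.098]))
rim z [0.68214702 0.08992207 0.29345488] [0.64708538 0.03274396 0.07702787] [0.71586561 0.09809422 0.30112665]
(array([ 32.02, -19.01,   0.63]), np.float64(-0.0))
```

>>> servo_tool(series="-1 32 -19 0 0;-1 32 -19 0 0;-1 32 -19 0 0;-1 32 -19 0 0;-1 32 -19 0 0;-1 32 -19 0 0;-1 32 -19 0 0;-1 32 -19 0 0;-1 32 -19 0 0;-1 32 -19 0 0;-1 32 -19 0 0;-1 32 -19 0 0")

```text
time: 7.5
tool_pos: [0.5225, 0.404, 0.158]
ee_rot: [-3.139, 0.003, 1.466]
wrist_force: [-0.3, -0.4, 0.0]
width: 0.094
```

```bash
python3 - <<'E'
from h import *
o,p,d,h=wrist('w4'); print(o['time'],o['tool_pos'],o['ee_rot'],o['width'])
for r in plates(o,p,h,.012): print(r)
E
```

```text
7.5 [0.52247199 0.40398507 0.15796861] [-3.13891386  0.0033499   1.46617899] 0.09404525503295387
(array([285.2, 197.2]), 22.2, np.int32(1031), array([0.5246, 0.405 , 0.012 ]))
(array([216.2, 271.8]), 20.2, np.int32(1060), array([0.4354, 0.3252, 0.012 ]))
(array([ 87., 309.]), 33.2, np.int32(1253), array([0.2729, 0.2935, 0.012 ]))
(array([477.5, 309.5]), 33.2, np.int32(1246), array([0.7399, 0.244 , 0.012 ]))
(array([407.5, 361.5]), 151.6, np.int32(2654), array([0.6557, 0.1793, 0.012 ]))
```

>>> servo_tool(series="-1 0.1 0.2 5 0;-1 0.1 0.2 10 0;-1 0.1 0.2 14 0;-1 0.1 0.2 15.1 0;-1 0.1 0.2 15.1 0;-1 0.1 0.2 15.1 0;1 0.1 0.2 15.1 0;1 0.1 0.2 15.1 0;1 0.1 0.2 15.1 0;1 0.1 0.2 15.1 0;1 0.1 0.2 15.1 0;1 0.1 0.2 11 0;1 0.1 0.2 7 0;1 0.1 0.2 0 0;1 0.1 0.2 0 0;1 0.1 0.2 0 0")

```text
time: 8.88
tool_pos: [0.5285, 0.4079, 0.1703]
ee_rot: [3.129, -0.01, 1.466]
wrist_force: [0.7, 0.8, -0.5]
width: 0.0637
```

>>> servo_tool(series="1 -40.4 18.8 0 0;1 -40.4 18.8 0 0;1 -40.4 18.8 0 0;1 -40.4 18.8 0 0;1 -40.4 18.8 0 0;1 -40.4 18.8 0 0;1 -40.4 18.8 0 0;1 -40.4 18.8 0 0;1 -40.4 18.8 0 0;1 -40.4 18.8 0 0;1 -40.4 18.8 0 0;1 -40.4 18.8 0 0;1 -40.4 18.8 0 0;1 -40.4 18.8 0 0;1 -40.4 18.8 0 0")

```text
time: 10.13
tool_pos: [0.6693, -0.0143, 0.1597]
ee_rot: [-3.14, -0.001, 1.468]
wrist_force: [-0.1, 1.0, -1.7]
width: 0.0639
```

```bash
cat >> h.py <<'E'
def dowels(p,o,zt=.069):
    H,S,V=cv2.split(cv2.cvtColor(p,cv2.COLOR_RGB2HSV)); m=(H>5)&(H<28)&(S>90)
    for c,a,_ in comps(m,6):
        q=ray('wrist',*c,zt,o)
        if a<90: e=q-[.6697,-.0167,0]; print('dowel?',c.round(1),a,'ej',(e@[.9945,-.1044,0]).round(4),(e@[.1044,.9945,0]).round(4))
E
python3 - <<'E'
from h import *
o,p,d,h=wrist('w5'); print(o['time'],o['tool_pos'],o['ee_rot'],o['width'])
for r in plates(o,p,h,o['tool_pos'][2]+.004)[:4]: print(r)
dowels(p,o); print('to',to([.6697,-.0167,.07],np.pi/2-.1046,o))
E
```

```text
10.1333 [ 0.66929576 -0.0142559   0.15967248] [-3.14009937e+00 -5.11135964e-04  1.46765290e+00] 0.06389950639446819
(array([283.6, 121.5]), 29.1, np.int32(2474), array([0.6774, 0.0596, 0.1637]))
(array([135.8, 200.8]), 34.0, np.int32(1087), array([0.5856, 0.0237, 0.1637]))
(array([284.1, 248.8]), 38.4, np.int32(4345), array([ 0.6699, -0.0154,  0.1637]))
(array([149.5, 309.5]), 32.4, np.int32(933), array([ 0.579 , -0.0478,  0.1637]))
dowel? [253.6  89.5] 43 ej -0.0255 0.1072
dowel? [314.7  89.5] 39 ej 0.0258 0.1071
dowel? [255.3 151.4] 31 ej -0.0252 0.056
dowel? [313. 151.] 30 ej 0.0255 0.0564
dowel? [255.5 183.9] 29 ej -0.0256 0.0272
dowel? [312.7 184.3] 31 ej 0.026 0.0269
dowel? [149.3 225. ] 9 ej -0.1252 -0.0114
dowel? [131.7 232.1] 53 ej -0.1424 -0.0184
to (array([-0.24,  0.08,  8.97]), np.float64(0.001))
```

>>> servo_tool(series="1 -0.1 0 4 0;1 -0.1 0 6.5 0;1 -0.1 0 7.5 0;1 -0.1 0 8 0;1 -0.1 0 8.4 0;1 -0.1 0 8.8 0;1 -0.1 0 9.1 0;1 -0.1 0 9.3 0;1 -0.1 0 9.3 0;1 -0.1 0 9.3 0")

```text
time: 11.02
tool_pos: [0.671, -0.0169, 0.0703]
ee_rot: [3.138, -0.0, 1.466]
wrist_force: [-0.2, 0.5, 6.2]
width: 0.0636
```

>>> servo_tool(series="1 0 0 0.1 0;-0.6 0 0 0.1 0;-0.6 0 0 0.1 0;-0.6 0 0 0.1 0;-0.6 0 0 0.1 0;-0.6 0 0 -3 0;-0.6 0 0 -7 0;-0.6 0 0 -9 0;-0.8 0 0 -9 0;-0.8 0 0 -9 0;-0.8 0 0 -9 0")

```text
time: 11.93
tool_pos: [0.6691, -0.0169, 0.1555]
ee_rot: [-3.139, 0.0, 1.466]
wrist_force: [0.2, 0.4, -1.0]
width: 0.0843
```

```bash
python3 - <<'E'
from h import *
o,p,d,h=wrist('w6'); print(o['time'],o['tool_pos'],o['ee_rot'],o['width'])
P=pts('wrist',d,o); q=P[np.hypot(P[...,0]-.6697,P[...,1]+.0167)<.035]; print(np.histogram(q[:,2],bins=np.arange(.05,.1,.004))[0])
for r in plates(o,p,h,.072): print(r)
print(to([.4352,.3254,o['tool_pos'][2]],np.pi/2-.1046,o))
E
```

```text
11.9333 [ 0.66905064 -0.01687252  0.15547597] [-3.13878704e+00  1.12215422e-04  1.46571723e+00] 0.08427049975220745
[   0    2  570  136  149 2207  192 1384    0    0    0    0]
(array([283.5, 117.8]), 29.6, np.int32(2575), array([0.6779, 0.0641, 0.072 ]))
(array([133.4, 198.7]), 34.6, np.int32(1128), array([0.538 , 0.0098, 0.072 ]))
(array([285.1, 211.4]), 26.9, np.int32(2123), array([ 0.6708, -0.0161,  0.072 ]))
(array([106.5, 309. ]), 32.7, np.int32(1134), array([ 0.4881, -0.0949,  0.072 ]))
(array([459.5, 309. ]), 32.7, np.int32(1125), array([ 0.8285, -0.1306,  0.072 ]))
(array([396. , 361.5]), 163.1, np.int32(3818), array([ 0.7662, -0.1837,  0.072 ]))
(array([ 31.59, -26.85,   0.07]), np.float64(-0.0))
```

>>> servo_tool(series="-1 31.6 -26.9 0 0;-1 31.6 -26.9 0 0;-1 31.6 -26.9 0 0;-1 31.6 -26.9 0 0;-1 31.6 -26.9 0 0;-1 31.6 -26.9 0 0;-1 31.6 -26.9 0 0;-1 31.6 -26.9 0 0;-1 31.6 -26.9 0 0;-1 31.6 -26.9 0 0;-1 31.6 -26.9 0 0;-1 31.6 -26.9 0 0;-1 31.6 -26.9 0 0;-1 31.6 -26.9 0 0")

```text
time: 13.15
tool_pos: [0.4357, 0.3243, 0.1562]
ee_rot: [-3.14, 0.002, 1.464]
wrist_force: [-0.1, 0.3, 0.8]
width: 0.0942
```

```bash
python3 - <<'E'
from h import *
o,p,d,h=wrist('w7'); print(o['time'],o['tool_pos'],o['ee_rot'],o['width'])
for r in plates(o,p,h,.012): print(r, to([*r[3][:2],.0075],None,o))
E
```

```text
13.15 [0.43568802 0.32431203 0.15615594] [-3.14014448e+00  1.86572574e-03  1.46425448e+00] 0.09417888248813489
(array([282.3, 196.7]), 22.3, np.int32(1426), array([0.4349, 0.3267, 0.012 ])) (array([ 0.26, -0.08, 14.87]), None)
(array([524.5, 233. ]), 36.5, np.int32(1739), array([0.7003, 0.2564, 0.012 ])) (array([-3.91, 27.05, 14.83]), None)
(array([ 87., 309.]), 33.2, np.int32(1250), array([0.1879, 0.2157, 0.012 ])) (array([-13.41, -23.46,  14.92]), None)
(array([478.1, 309.2]), 33.1, np.int32(1249), array([0.6525, 0.1657, 0.012 ])) (array([-13.44,  23.27,  14.86]), None)
(array([407.5, 361.5]), 151.6, np.int32(2654), array([0.5679, 0.1013, 0.012 ])) (array([-20.74,  15.54,  14.88]), None)
```

>>> servo_tool(series="-1 0.2 -0.1 5 0;-1 0.2 -0.1 10 0;-1 0.2 -0.1 14 0;-1 0.2 -0.1 14.9 0;-1 0.2 -0.1 14.9 0;-1 0.2 -0.1 14.9 0;1 0.2 -0.1 14.9 0;1 0.2 -0.1 14.9 0;1 0.2 -0.1 14.9 0;1 0.2 -0.1 14.9 0;1 0.2 -0.1 14.9 0;1 0.2 -0.1 11 0;1 0.2 -0.1 7 0;1 0.2 -0.1 0 0;1 0.2 -0.1 0 0;1 0.2 -0.1 0 0;1 0.2 -0.1 0 0")

```text
time: 14.62
tool_pos: [0.4355, 0.3283, 0.1595]
ee_rot: [3.138, -0.003, 1.466]
wrist_force: [0.0, 0.1, -1.5]
width: 0.0637
```

>>> servo_tool(series="1 -40 26.9 0 0;1 -40 26.9 0 0;1 -40 26.9 0 0;1 -40 26.9 0 0;1 -40 26.9 0 0;1 -40 26.9 0 0;1 -40 26.9 0 0;1 -40 26.9 0 0;1 -40 26.9 0 0;1 -40 26.9 0 0;1 -40 26.9 0 0;1 -40 26.9 0 0;1 -40 26.9 0 0;1 -40 26.9 0 0;1 -40 26.9 0 0;1 -40 26.9 0 0;1 -40 26.9 0 0")

```text
time: 16.03
tool_pos: [0.6596, -0.0966, 0.1571]
ee_rot: [-3.141, -0.0, 1.468]
wrist_force: [0.8, -0.3, -1.7]
width: 0.0634
```

```bash
python3 - <<'E'
from h import *
o,p,d,h=wrist('w8'); print(o['time'],o['tool_pos'],o['ee_rot'],o['width'])
for r in plates(o,p,h,o['tool_pos'][2]+.004)[:4]: print(r)
dowels(p,o); print('to',to([.6609,-.1002,.07],np.pi/2-.1046,o))
E
```

```text
16.0333 [ 0.65960031 -0.09663587  0.15705413] [-3.14055107e+00 -3.13693594e-04  1.46780739e+00] 0.06337247237202687
(array([284.5,  13.5]), 31.5, np.int32(2188), array([0.6737, 0.0306, 0.1611]))
(array([286.7, 118.3]), 29.5, np.int32(2557), array([ 0.6696, -0.0213,  0.1611]))
(array([124. , 107.5]), 37.4, np.int32(695), array([ 0.5808, -0.0062,  0.1611]))
(array([127. , 133.5]), 36.3, np.int32(340), array([ 0.5793, -0.0201,  0.1611]))
dowel? [317.5  51.5] 57 ej 0.0261 0.0528
dowel? [253.4  51.2] 56 ej -0.0258 0.053
dowel? [254.6  90.3] 43 ej -0.0254 0.0232
dowel? [316.3  90.1] 44 ej 0.0259 0.0233
dowel? [255.3 152.8] 33 ej -0.026 -0.028
dowel? [314.7 153.1] 34 ej 0.0258 -0.0283
dowel? [255.9 185.4] 31 ej -0.026 -0.0567
dowel? [314.  186.1] 37 ej 0.0259 -0.0573
to (array([-0.34,  0.17,  8.71]), np.float64(0.002))
```

>>> servo_tool(series="1 -0.3 0.1 4 0;1 -0.3 0.1 6.5 0;1 -0.3 0.1 7.2 0;1 -0.3 0.1 7.7 0;1 -0.3 0.1 8.2 0;1 -0.3 0.1 8.5 0;1 -0.3 0.1 8.8 0;1 -0.3 0.1 9 0;1 -0.3 0.1 9 0;1 -0.3 0.1 9 0;-0.6 -0.3 0.1 9 0;-0.6 -0.3 0.1 9 0;-0.6 -0.3 0.1 9 0;-0.6 -0.3 0.1 9 0;-0.6 -0.3 0.1 5 0;-0.6 -0.3 0.1 1 0;-0.6 -0.3 0.1 0 0;-0.6 -0.3 0.1 0 0;-0.6 -0.3 0.1 0 0")

```text
time: 17.67
tool_pos: [0.6612, -0.1016, 0.1579]
ee_rot: [3.14, 0.0, 1.466]
wrist_force: [0.2, -0.3, -0.4]
width: 0.0751
```

```bash
python3 - <<'E'
from h import *
o,p,d,h=wrist('w9'); print(o['time'],o['tool_pos'],o['ee_rot'],o['width'])
P=pts('wrist',d,o)
for c in [(.6609,-.1002),(.6697,-.0167)]:
    q=P[np.hypot(P[...,0]-c[0],P[...,1]-c[1])<.035]; print(np.histogram(q[:,2],bins=np.arange(.05,.1,.004))[0])
for r in plates(o,p,h,.072): print(r)
# lever/fork
H,S,V=h
for n,m in (('red',((H<6)|(H>172))&(S>140)&(V>60)),('yel',(H>=20)&(H<32)&(S>140)&(V>90))):
    for c,a,mm in comps(m,40): print(n,c.round(),a,np.median(P[mm],0).round(4),P[mm].min(0).round(3),P[mm].max(0).round(3))
E
```

```text
17.6667 [ 0.6612055  -0.10158285  0.15790825] [3.14001917e+00 3.79581697e-04 1.46572611e+00] 0.07512893994016241
[   0    2  665  133  146 2172  191 1355    0    0    0    0]
[   0    5  454  120  105 2678  157 1708    1    0    0    0]
(array([281.1,   8.4]), 31.0, np.int32(1818), array([0.6773, 0.0611, 0.072 ]))
(array([283.8, 112.6]), 29.7, np.int32(2570), array([ 0.6711, -0.0163,  0.072 ]))
(array([121. , 101.5]), 37.4, np.int32(640), array([0.5374, 0.0068, 0.072 ]))
(array([124.5, 131. ]), 35.6, np.int32(359), array([ 0.535 , -0.0169,  0.072 ]))
(array([281.5, 211.5]), 26.7, np.int32(2087), array([ 0.66  , -0.1012,  0.072 ]))
(array([337.1, 285.7]), 18.9, np.int32(503), array([ 0.7053, -0.1798,  0.072 ]))
(array([126.5, 309.5]), 32.6, np.int32(1050), array([ 0.4987, -0.1832,  0.072 ]))
(array([439.5, 309.5]), 32.6, np.int32(1042), array([ 0.8034, -0.216 ,  0.072 ]))
(array([385., 364.]), 174.0, np.int32(3212), array([ 0.7485, -0.2729,  0.072 ]))
red [ 25. 111.] 2286 [ 0.496  -0.0008  0.1219] [ 0.478 -0.036  0.109] [0.668 0.015 0.337]
yel [281.  22.] 606 [0.6755 0.0502 0.0718] [ 
[... 796 characters left out ...]
757  0.2748] [ 0.624 -0.081  0.267] [ 0.626 -0.071  0.278]
yel [446. 329.] 116 [ 0.7016 -0.0839  0.2742] [ 0.701 -0.088  0.27 ] [ 0.703 -0.08   0.278]
yel [472. 362.] 424 [ 0.7038 -0.0874  0.2812] [ 0.668 -0.089  0.278] [ 0.711 -0.036  0.337]
yel [546. 362.] 135 [ 0.7197 -0.0891  0.2809] [ 0.668 -0.091  0.279] [ 0.724 -0.036  0.337]
yel [269. 365.] 473 [ 0.66   -0.0828  0.2817] [ 0.648 -0.085  0.28 ] [ 0.672 -0.036  0.337]
yel [333. 365.] 65 [ 0.6736 -0.0842  0.282 ] [ 0.672 -0.086  0.28 ] [ 0.676 -0.083  0.284]
yel [356. 365.] 103 [ 0.6784 -0.0848  0.2818] [ 0.668 -0.086  0.28 ] [ 0.682 -0.036  0.337]
yel [381. 365.] 76 [ 0.6836 -0.0853  0.2819] [ 0.668 -0.086  0.28 ] [ 0.687 -0.036  0.337]
```

View pics/w9.png

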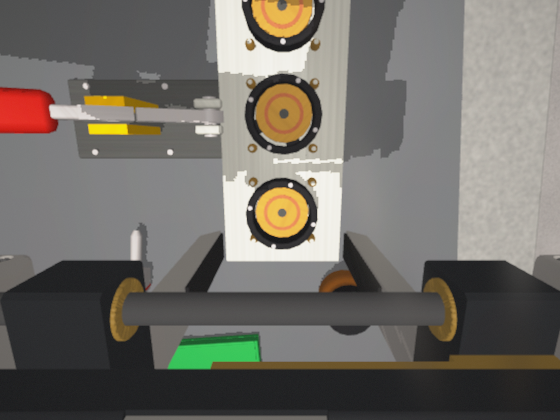

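>>> servo_tool(series="1 0 0 -4 0;1 8.5 -19.2 -4 0;1 8.5 -19.2 -4 0;1 8.5 -19.2 -4 0;1 8.5 -19.2 -4 0;1 8.5 -19.2 -4 0;1 8.5 -19.2 -4 0;1 8.5 -19.2 -4 0;1 8.5 -19.2 0 0;1 8.5 -19.2 0.5 0;1 8.5 -19.2 0.5 0;1 8.5 -19.2 0.5 0")

```text
time: 18.72
tool_pos: [0.4793, 0.0027, 0.1518]
ee_rot: [-3.139, 0.0, 1.465]
wrist_force: [0.2, -1.1, 0.6]
width: 0.0012
```

>>> servo_tool(series="1 0 0 1.5 0;1 0 0 2.2 0;1 0 -0.2 3 0;1 0 -0.4 3.8 0;1 0 -0.6 4.6 0;1 0 -0.8 5.4 0;1 0 -1 6.2 0;1 0 -1.1 7 0;1 0 -1.2 7.6 0;1 0 -1.3 8.2 0;1 0 -1.3 8.5 0;1 0 -1.3 8.7 0;1 0 -1.3 8.9 0;1 0 -1.3 8.9 0;1 0 -1.3 8.9 0;1 0 -1.3 8.9 0")

```text
time: 20.05
tool_pos: [0.466, 0.0045, 0.0653]
ee_rot: [-3.141, 0.0, 1.466]
wrist_force: [-4.0, 1.0, 5.7]
width: 0.0001
```

>>> servo_tool(series="1 0 0 0.2 0;1 0 0 0.4 0;1 0 0 0.5 0;1 0 0 0.5 0;1 0 0 0.5 0")

```text
time: 20.47
tool_pos: [0.466, 0.0045, 0.064]
ee_rot: [-3.141, 0.0, 1.466]
wrist_force: [-12.8, 0.9, 23.7]
width: 0.0005
```

>>> servo_tool(series="1 0 0 -3 0;1 0 0 -7 0;-0.3 0 0 -11 0;-0.3 -12.1 3.7 -14 0;-0.3 -12.1 3.7 -14 0;-0.3 -12.1 3.7 -14 0;-0.3 -12.1 3.7 -14 0;-0.3 -12.1 3.7 -14 0;-0.3 -12.1 3.7 -14 0;-0.3 -12.1 3.7 -14 0")

```text
time: 21.3
tool_pos: [0.4899, -0.1185, 0.1982]
ee_rot: [-3.141, -0.001, 1.467]
wrist_force: [-0.6, 0.1, 0.2]
width: 0.0505
```

```bash
python3 - <<'E'
from h import *
o,p,d,h=wrist('w10'); np.savez('w10',p=p,d=d,**{k:o[k] for k in('tool_pos','ee_rot')}); print(o['time'],o['tool_pos'],o['ee_rot'],o['width'])
E
```

```text
21.3 [ 0.4898807  -0.11853744  0.19818056] [-3.14083215e+00 -7.92162543e-04  1.46678453e+00] 0.050537971283761196
```

View pics/w10.png

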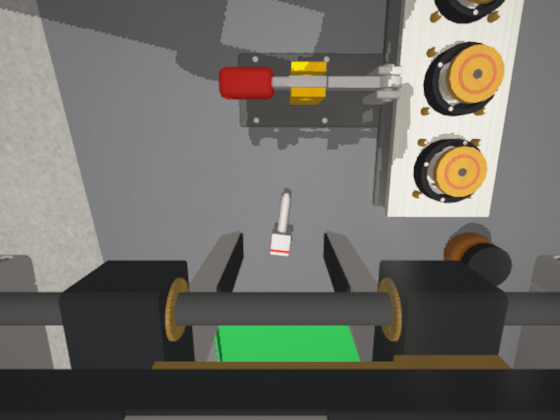

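```bash
cat >> h.py <<'E'
ex=np.array([.9945,-.1044,0]);ey=np.array([.1044,.9945,0]);E0=np.array([.6697,-.0167,0])
def ej(q): e=np.array(q)-E0; return np.round([e@ex,e@ey,q[2]],4)
E
python3 - <<'E'
from h import *
z=np.load('w10.npz'); p,d=z['p'],z['d']; o={k:z[k] for k in('tool_pos','ee_rot')}
H,S,V=cv2.split(cv2.cvtColor(p,cv2.COLOR_RGB2HSV)); P=pts('wrist',d,o)
m=(H>=18)&(H<32)&(S>140)&(V>90); m[120:]=0
for c,a,mm in comps(m,30):
    r=np.argwhere(mm); top=mm&(abs(P[...,2]-.078)<.004); r2=np.argwhere(top)
    print('yel',c,a,'rows',r[:,0].min(),r[:,0].max(),'cols',r[:,1].min(),r[:,1].max(),'z',np.median(P[mm],0))
    if len(r2): 
        q=P[top]; E=np.array([ej(x) for x in q]); print(' ej',E.min(0),E.max(0),len(q))
        cs=[r2[:,1].min(),r2[:,1].max()]; rs=[r2[:,0].min(),r2[:,0].max()]
        print(' ray ej',[ej(ray('wrist',u,v,.078,o)) for u in cs for v in rs])
m=np.zeros(V.shape,bool); m[180:262,255:315]=1; m&=(V>120)
for c,a,mm in comps(m,20):
    q=P[mm]; print('pin',c,a,q.min(0),q.max(0)); 
    for lo,hi,n in ((0,.0195,'shank'),(.0205,.03,'head')):
        k=q[(q[:,2]>lo)&(q[:,2]<=hi)]; 
        if len(k)>5: print(n,len(k),k.mean(0),k.min(0),k.max(0))
    r=cv2.minAreaRect(np.argwhere(mm)[:,::-1].astype(np.float32)); print(r)
for u,v,zz in((286,192,.014),(283,232,.018),(282,234,.024),(280.5,254,.024)): print(ray('wrist',u,v,zz,o))
cv2.imwrite('pics/c2.png',np.hstack([cv2.resize(p[180:265,250:320,::-1],None,fx=5,fy=5),cv2.resize(p[45:130,280:350,::-1],None,fx=5,fy=5)]))
m=((H<6)|(H>172))&(S>140)&(V>60);m[120:]=0; print('grip z',P[m][:,2].max(),np.median(P[m],0))
E
```

```text
yel [480.25925926   0.85185185] 54 rows 0 3 cols 469 491 z [0.67302652 0.03987621 0.09046748]
yel [434.62068966  16.82758621] 58 rows 12 21 cols 431 440 z [0.64664154 0.03904343 0.06686477]
yel [492.46478873  16.56338028] 71 rows 12 21 cols 488 498 z [0.69983053 0.0339407  0.06625925]
yel [472.62481645  74.21659325] 1362 rows 44 103 cols 446 503 z [ 0.66537104 -0.01771928  0.09358056]
 ej [-0.0065  0.0221  0.0766] [0.0109 0.0273 0.0809] 21
 ray ej [array([-0.0075,  0.0276,  0.078 ]), array([-0.0067,  0.0218,  0.078 ]), array([0.0114, 0.0275, 0.078 ]), array([0.0123, 0.0218, 0.078 ])]
yel [430.66  52.32] 50 rows 48 56 cols 427 435 z [0.64316164 0.00974776 0.06681608]
yel [477.21828909  73.2020649 ] 678 rows 58 89 cols 463 492 z [ 0.67063462 -0.0168055   0.0941806 ]
yel [307.86694387  67.66320166] 481 rows 61 74 cols 290 326 z [0.52633127 0.00648436 0.07733115]
 ej [-0.16    0.0048  0.074 ] [-0.1285  0.0131  0.0798] 363
 ray ej [array([-0.16  ,  0.0127,  0.078 ]), array([-0.1599,  0.0042,  0.078 ]), array([-0.1289,  0.0127,  0.078 ]), array([-0.1286,  0.0042,  0.078 ])]
yel [306.732558
[... 635 characters left out ...]
 ]), array([ 0.0197, -0.0275,  0.078 ]), array([ 0.0202, -0.0311,  0.078 ])]
pin [284.46890863 220.59898477] 4728 [ 0.44247177 -0.21804789 -0.00252126] [ 0.52979989 -0.05324155  0.37715527]
shank 3136 [ 0.48829774 -0.15470721  0.0025207 ] [ 4.42471767e-01 -2.17214771e-01  6.81183782e-08] [ 0.52979989 -0.1013138   0.01916483]
head 416 [ 0.47981922 -0.18138801  0.02367108] [ 0.46579446 -0.19770161  0.02064283] [ 0.49402628 -0.16601879  0.02562112]
((284.5, 220.5), (81.0, 59.0), 90.0)
[ 0.49346279 -0.11820594  0.014     ]
[ 0.48459013 -0.16737748  0.018     ]
[ 0.48330736 -0.16789594  0.024     ]
[ 0.47868307 -0.19368785  0.024     ]
grip z 0.37715527311655594 [0.46613502 0.0023333  0.06313877]
```

View pics/c2.png

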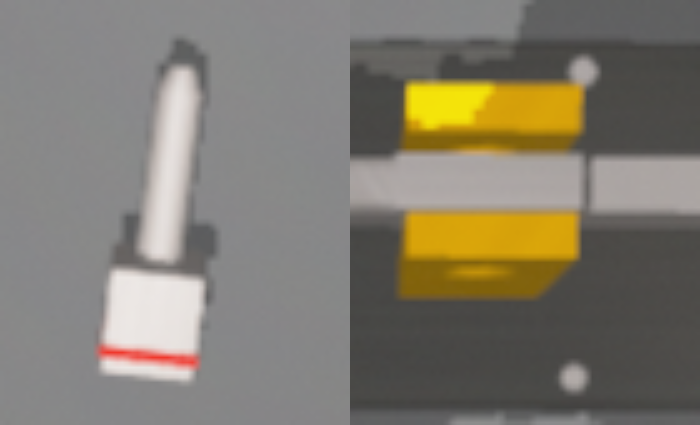

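>>> servo_tool(series="-0.3 -6.5 -0.3 6 0.11;-0.3 -6.5 -0.3 10 0.11;-0.3 -6.5 -0.3 14 0.11;-0.3 -6.5 -0.3 14 0.11;-0.3 -6.5 -0.3 14 0.11")

```text
time: 21.77
tool_pos: [0.4744, -0.1809, 0.0503]
ee_rot: [-3.126, -0.004, 1.356]
wrist_force: [-1.1, 0.5, -0.6]
width: 0.0616
```

```bash
python3 - <<'E'
from h import *
o,p,d,h=wrist('w11'); print(o['time'],o['tool_pos'],o['ee_rot'],o['width'])
H,S,V=h; P=pts('wrist',d,o)
m=(P[...,2]>.0205)&(P[...,2]<.028)&(np.hypot(P[...,0]-.48,P[...,1]+.18)<.03); q=P[m]; c=q.mean(0); print(len(q),c,q.min(0),q.max(0))
px=np.argwhere(m)[:,::-1].astype(np.float32); print(cv2.minAreaRect(px))
m2=(P[...,2]>.004)&(P[...,2]<.019)&(V>110)&(np.hypot(P[...,0]-.488,P[...,1]+.145)<.03); print(m2.sum(),P[m2].mean(0))
e=P[m2].mean(0)-c; print('axis angle',np.arctan2(e[1],e[0]),'to',to([c[0],c[1],.005],None,o))
E
```

```text
21.7667 [ 0.47439048 -0.18088136  0.05026718] [-3.12580477 -0.00376684  1.35613178] 0.06159192217888733
1254 [ 0.47992298 -0.18110465  0.02368551] [ 0.46554128 -0.19746422  0.02050213] [ 0.49408478 -0.16593254  0.02561945]
((291.0, 231.0), (38.0, 34.0), 90.0)
1186 [ 0.48785203 -0.14560805  0.01597466]
axis angle 1.3510294111599663 to (array([0.08, 0.62, 4.52]), None)
```

View pics/w11.png

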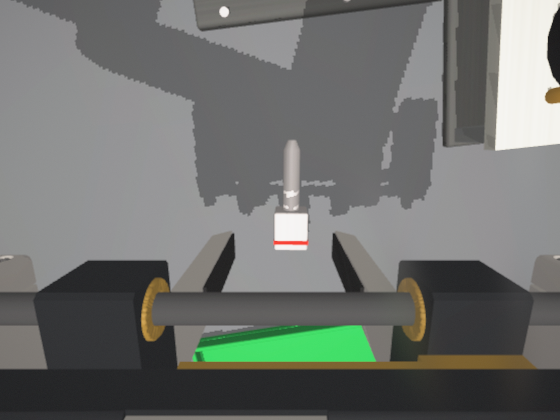

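>>> servo_tool(series="-0.3 0 0 0 0;-0.3 0 0 2 0;-0.3 0 0 4 0;-0.3 0 0 5 0;-0.3 0 0 5 0;-0.3 0 0 5 0")

```text
time: 22.32
tool_pos: [0.4815, -0.1839, 0.0103]
ee_rot: [3.139, 0.001, 1.357]
wrist_force: [0.5, -0.7, -0.0]
width: 0.0613
```

>>> servo_tool(series="-0.3 0.1 -0.1 0.5 0;-0.3 0.1 -0.1 0.6 0;-0.3 0.1 -0.1 0.6 0;1 0.1 -0.1 0.6 0;1 0.1 -0.1 0.6 0;1 0.1 -0.1 0.6 0;1 0.1 -0.1 0.6 0;1 0.1 -0.1 0.6 0;1 0.1 -0.1 0.6 0")

```text
time: 23.07
tool_pos: [0.4795, -0.1828, 0.0025]
ee_rot: [-3.142, 0.0, 1.356]
wrist_force: [-1.3, -0.0, 0.2]
width: 0.0246
```

>>> servo_tool(series="1 0 0 -2 0;1 0 0 -4.3 0;1 8.9 1.8 -4.3 -0.11;1 8.9 1.8 -4.3 -0.11;1 8.9 1.8 -4.3 -0.11;1 8.9 1.8 -4.3 -0.11;1 8.9 1.8 -4.3 -0.11;1 8.9 1.8 -4.3 -0.11;1 8.9 1.8 -4.3 -0.11;1 8.9 1.8 -4.3 -0.11")

```text
time: 23.9
tool_pos: [0.5155, -0.1008, 0.0452]
ee_rot: [-3.141, 0.0, 1.464]
wrist_force: [0.2, -0.2, -1.4]
width: 0.0237
```

```bash
python3 - <<'E'
from h import *
o,p,d,h=wrist('w12'); print(o['time'],o['tool_pos'],ej(o['tool_pos']),o['ee_rot'],o['width'])
ps,ds=snapshot('side'); save('s12',ps)
H,S,V=h; P=pts('wrist',d,o)
m=(H>=18)&(H<32)&(S>140)&(V>90)&(P[...,2]>.05)&(P[...,2]<.085)&(P[...,0]<.57)
for c,a,mm in comps(m,100):
    t=mm&(abs(P[...,2]-.078)<.003); r=np.argwhere(t)
    if len(r): print('fork',c.round(),a,[ej(ray('wrist',u,v,.078,o)) for u,v in((r[:,1].min(),r[:,0].min()),(r[:,1].max()+1,r[:,0].max()+1))])
E0_=E0+ex*-.1446
# shank line: points z .045-.066 between
e=P-E0; X=e@ex; Y=e@ey
s=(P[...,2]>.045)&(P[...,2]<.066)&(abs(X+.1446)<.02)&(Y<-.035)&(Y>-.085)
for a in np.arange(-.085,-.03,.01):
    k=s&(Y>=a)&(Y<a+.01)
    if k.sum()>5: print(a.round(3),k.sum(),'x',X[k].min().round(4),X[k].max().round(4),np.median(X[k]).round(4),'zmax',P[k][:,2].max().round(4))
cv2.imwrite('pics/c12.png',np.hstack([cv2.resize(p[60:260,180:400,::-1],None,fx=2,fy=2),cv2.resize(ps[170:250,230:320,::-1],(360,320)).repeat(1,0)[:400] if 0 else cv2.resize(ps[170:270,230:320,::-1],(360,400))]))
E
```

```text
23.9 [ 0.51551677 -0.10075979  0.04520709] [-0.1446 -0.0997  0.0452] [-3.14099268e+00  2.61540494e-04  1.46394652e+00] 0.02371729625933725
fork [282.  41.] 2084 [array([-0.1602,  0.0129,  0.078 ]), array([-0.1282,  0.0036,  0.078 ])]
fork [281.  92.] 1702 [array([-0.1605, -0.0091,  0.078 ]), array([-0.1286, -0.0178,  0.078 ])]
-0.085 568 x -0.1557 -0.1327 -0.1444 zmax 0.0658
-0.075 365 x -0.1502 -0.1387 -0.1444 zmax 0.0619
-0.065 377 x -0.1501 -0.1387 -0.1444 zmax 0.0617
-0.055 393 x -0.15 -0.1382 -0.1443 zmax 0.0618
-0.045 349 x -0.1498 -0.1382 -0.1443 zmax 0.0616
```

View pics/c12.png

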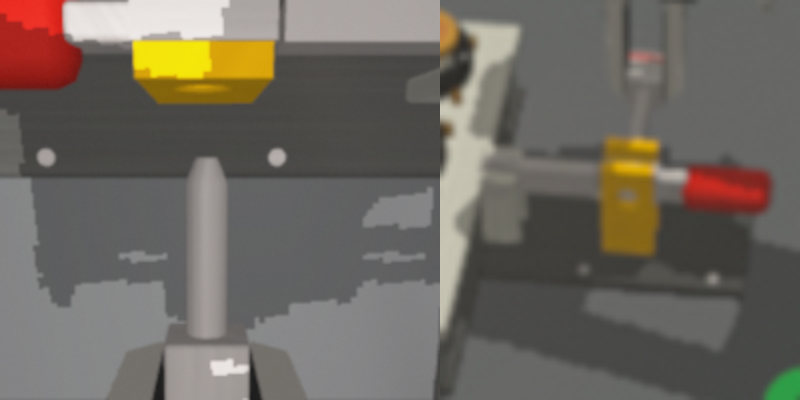

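>>> servo_tool(series="1 1 0 0.1 0;1 2 0 0.1 0;1 2.5 0 0.1 0;1 3 0 0.1 0;1 3.5 0 0.1 0;1 4 0 0.1 0;1 4.5 0 0.1 0;1 5 0 0.1 0;1 5.5 0 0.1 0;1 6 0 0.1 0;1 6.2 0 0.1 0;1 6.2 0 0.1 0;1 6.2 0 0.1 0")

```text
time: 25.08
tool_pos: [0.5226, -0.038, 0.0445]
ee_rot: [3.142, 0.0, 1.466]
wrist_force: [-0.0, -0.7, -1.5]
width: 0.0237
```

>>> servo_tool(series="1 0.15 0 0 0;1 0.3 0 0 0;1 0.45 0 0 0;1 0.6 0 0 0;1 0.7 0 0 0;1 0.8 0 0 0;1 0.8 0 0 0;1 0.8 0 0 0")

```text
time: 25.75
tool_pos: [0.5231, -0.0333, 0.0445]
ee_rot: [-3.141, 0.007, 1.465]
wrist_force: [-1.1, -8.2, -2.0]
width: 0.0239
```

>>> servo_tool(series="1 0.2 0 0 0;1 0.4 0 0 0;1 0.4 0 0 0;1 0.4 0 0 0")

```text
time: 26.08
tool_pos: [0.5231, -0.0333, 0.0447]
ee_rot: [-3.141, 0.014, 1.464]
wrist_force: [-2.2, -16.6, -1.5]
width: 0.0237
```

```bash
python3 - <<'E'
from h import *
o,p,d,h=wrist('w13'); print(o['time'],o['tool_pos'],ej(o['tool_pos']),o['wrist_force'],o['width'])
ps,ds=snapshot('side'); save('s13',ps)
cv2.imwrite('pics/c13.png',np.hstack([cv2.resize(p[60:260,180:400,::-1],None,fx=2,fy=2),cv2.resize(ps[170:270,230:320,::-1],(360,400))]))
E
```

```text
26.0833 [ 0.52307559 -0.03325973  0.04465001] [-0.1441 -0.0318  0.0447] [ -2.21924658 -16.60139837  -1.45060717] 0.02372558512028661
```

View pics/c13.png

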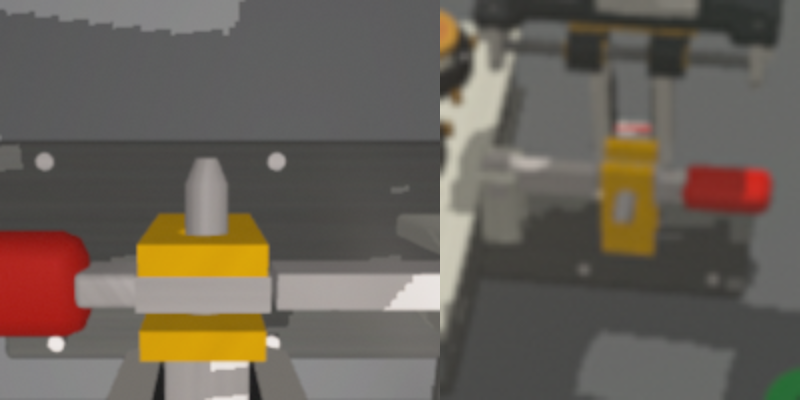

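>>> servo_tool(series="1 -0.4 0 0 0;1 -0.7 0 0 0;1 -0.7 0 0 0;-0.3 -0.7 0 0 0;-0.3 -0.7 0 0 0;-0.3 -0.7 0 0 0;-0.3 -0.7 0 0 0;-0.3 -0.7 0 -3 0;-0.3 -0.7 0 -7 0;-0.3 -0.7 0 -13 0;-0.3 -0.7 0 -13 0;-0.6 -5.9 14.4 -13 0;-0.6 -5.9 14.4 -13 0;-0.6 -5.9 14.4 -13 0;-0.6 -5.9 14.4 -13 0;-0.6 -5.9 14.4 -13 0;-0.6 -5.9 14.4 -13 0;-0.6 -5.9 14.4 -13 0;-0.6 -5.9 14.4 -13 0")

```text
time: 27.77
tool_pos: [0.6601, -0.0989, 0.1752]
ee_rot: [3.141, -0.0, 1.467]
wrist_force: [0.2, 0.2, 0.4]
width: 0.0754
```

```bash
cat >> h.py <<'E'
def tray(n='top'):
    p,d=snapshot(n); H,S,V=cv2.split(cv2.cvtColor(p,cv2.COLOR_RGB2HSV)); c=max(comps((H>50)&(H<75)&(S>120)&(np.arange(560)[None]>340),100),key=lambda t:t[1])
    m=cv2.morphologyEx(c[2].astype(np.uint8),cv2.MORPH_CLOSE,np.ones((21,21)))
    r=cv2.minAreaRect(np.argwhere(m)[:,::-1].astype(np.float32)); b=[ray(n,*q,.014) for q in cv2.boxPoints(r)]
    return p,np.round(b,4)[:,:2],ray(n,*r[0],.014).round(4)
E
python3 - <<'E'
from h import *
o,p,d,h=wrist('w14'); print(o['time'],o['tool_pos'],o['ee_rot'],o['width'])
P=pts('wrist',d,o)
for r in plates(o,p,h,.094)[:6]: print(r)
for c in [(.6609,-.1002),(.6697,-.0167)]:
    q=P[np.hypot(P[...,0]-c[0],P[...,1]-c[1])<.02]; print('z',np.median(q[:,2]))
pt,b,c=tray(); save('t14',pt); print('tray',b.tolist(),c)
ps,_=snapshot('side'); save('s14',ps)
cv2.imwrite('pics/c14.png',np.hstack([cv2.resize(pt[130:270,235:420,::-1],None,fx=2,fy=2),cv2.resize(ps[120:260,180:320,::-1],None,fx=2,fy=2)]))
E
```

```text
27.7667 [ 0.66014552 -0.09894464  0.17520523] [ 3.14117908e+00 -1.26832424e-04  1.46662211e+00] 0.07540982353333432
(array([283.5,  10.3]), 32.2, np.int32(2082), array([0.6775, 0.0607, 0.094 ]))
(array([285.3, 115.2]), 30.1, np.int32(2658), array([ 0.6708, -0.0162,  0.094 ]))
(array([147.5, 107.5]), 19.3, np.int32(303), array([0.559 , 0.0017, 0.094 ]))
(array([283.1, 215.1]), 27.1, np.int32(2177), array([ 0.6601, -0.1007,  0.094 ]))
(array([334.5, 281. ]), 18.8, np.int32(488), array([ 0.7013, -0.1694,  0.094 ]))
(array([125.8, 309.1]), 32.4, np.int32(1041), array([ 0.5   , -0.1776,  0.094 ]))
z 0.0941078961878235
z 0.3541359888709859
tray [[0.6094, -0.2684], [0.6114, -0.3944], [0.3737, -0.3861], [0.3726, -0.2634]] [ 0.4902 -0.3279  0.014 ]
```

View pics/c14.png

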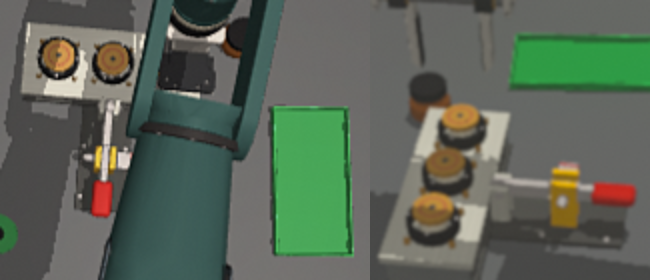

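>>> servo_tool(series="-0.6 -0.2 0 4 0;-0.6 -0.2 0 7 0;-0.6 -0.2 0 8.5 0;-0.6 -0.2 0 9 0;-0.6 -0.2 0 9 0;-0.6 -0.2 0 9 0;-0.6 -0.2 0 9 0")

```text
time: 28.5
tool_pos: [0.6619, -0.102, 0.0873]
ee_rot: [3.137, 0.001, 1.466]
wrist_force: [-0.0, -0.5, 0.4]
width: 0.0749
```

>>> servo_tool(series="-0.6 0 0 0.3 0;-0.6 0 0 0.3 0;-0.6 0 0 0.3 0;1 0 0 0.3 0;1 0 0 0.3 0;1 0 0 0.3 0;1 0 0 0.3 0;1 0 0 0.3 0")

```text
time: 29.17
tool_pos: [0.6606, -0.1018, 0.0814]
ee_rot: [-3.142, 0.0, 1.466]
wrist_force: [0.0, -0.1, 0.0]
width: 0.0474
```

>>> servo_tool(series="1 0 0 -3 0;1 0 0 -8 0;1 0 0 -8 0;1 -23.7 -7.2 -8 1.494;1 -23.7 -7.2 -8 1.494;1 -23.7 -7.2 -8 1.494;1 -23.7 -7.2 -8 1.494;1 -23.7 -7.2 -8 1.494;1 -23.7 -7.2 -8 1.494;1 -23.7 -7.2 -8 1.494;1 -23.7 -7.2 -8 1.494;1 -23.7 -7.2 -8 1.494;1 -23.7 -7.2 -8 1.494;1 -23.7 -7.2 -8 1.494;1 -23.7 -7.2 -8 1.494;1 -23.7 -7.2 -8 1.494;1 -23.7 -7.2 -8 1.494;1 -23.7 -7.2 -8 1.494;1 -23.7 -7.2 -8 1.494")

```text
time: 30.75
tool_pos: [0.5642, -0.3299, 0.1613]
ee_rot: [-3.142, 0.0, -0.026]
wrist_force: [-0.4, 0.0, -0.8]
width: 0.0473
```

```bash
cat >> h.py <<'E'
def traywrist(tag):
    o,p,d,h=wrist(tag); H,S,V=h; P=pts('wrist',d,o); m=(H>50)&(H<75)&(S>120)&(P[...,2]>-.005)&(P[...,2]<.02); q=P[m]
    print(o['time'],o['tool_pos'],o['ee_rot'],o['width'],'green',len(q),np.percentile(q,[.3,99.7],axis=0).round(4)[:,:2].tolist())
    return o,p,d,h,P
E
python3 - <<'E'
from h import *
o,p,d,h,P=traywrist('w15')
for z in(.02,o['tool_pos'][2]+.01):
  for r in plates(o,p,h,z)[:5]: print(r)
E
```

```text
30.75 [ 0.56418562 -0.32988742  0.16129352] [-3.14157577e+00  1.51221809e-04 -2.64297918e-02] 0.047255767840548406 green 10308 [[0.3745, -0.3937], [0.6099, -0.2688]]
(array([177.4,  46.8]), 32.3, np.int32(928), array([ 0.7181, -0.2319,  0.02  ]))
(array([283. , 250.5]), 40.5, np.int32(4711), array([ 0.5058, -0.3284,  0.02  ]))
(array([182.5, 309. ]), 31.7, np.int32(747), array([ 0.4355, -0.2074,  0.02  ]))
(array([384., 309.]), 31.6, np.int32(728), array([ 0.4289, -0.4458,  0.02  ]))
(array([323. , 367.5]), 179.0, np.int32(3292), array([ 0.3496, -0.3739,  0.02  ]))
(array([177.4,  46.8]), 32.3, np.int32(928), array([ 0.6766, -0.2791,  0.1713]))
(array([283. , 250.5]), 40.5, np.int32(4711), array([ 0.5646, -0.33  ,  0.1713]))
(array([182.5, 309. ]), 31.7, np.int32(747), array([ 0.5276, -0.2662,  0.1713]))
(array([384., 309.]), 31.6, np.int32(728), array([ 0.5241, -0.392 ,  0.1713]))
(array([323. , 367.5]), 179.0, np.int32(3292), array([ 0.4823, -0.354 ,  0.1713]))
```

View pics/w15.png

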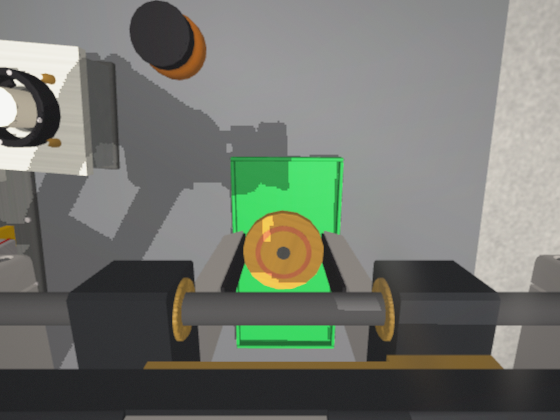

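>>> servo_tool(series="1 0 0 5 0;1 0 0 9 0;1 0 0 12 0;1 0 0 14 0;1 0 0 15 0;1 0 0 15.2 0;1 0 0 15.2 0;1 0 0 15.2 0;1 0 0 15.2 0")

```text
time: 31.55
tool_pos: [0.5659, -0.3312, 0.0126]
ee_rot: [3.139, -0.004, -0.028]
wrist_force: [0.5, -0.2, -1.0]
width: 0.0468
```

>>> servo_tool(series="1 0 0 0 0;1 0 0 0.2 0;1 0 0 0.2 0;1 0 0 0.2 0;1 0 0 0.2 0")

```text
time: 31.97
tool_pos: [0.5642, -0.33, 0.0075]
ee_rot: [3.142, -0.0, -0.028]
wrist_force: [0.5, -0.4, -1.3]
width: 0.0471
```

>>> servo_tool(series="1 0 0 0.2 0;1 0 0 0.2 0;-0.2 0 0 0.2 0;-0.2 0 0 0.2 0;-0.2 0 0 0.2 0;-0.2 0 0 -3 0;-0.2 0 0 -7 0;-0.2 0 0 -15 0;-0.2 0 0 -15 0;-0.2 0 0 -16 0;-0.2 0 0 -16 0;-0.2 0 0 -16 0")

```text
time: 32.97
tool_pos: [0.5643, -0.33, 0.1675]
ee_rot: [3.141, -0.001, -0.028]
wrist_force: [0.6, -0.4, -1.4]
width: 0.0563
```

>>> servo_tool(series="-0.6 9.8 -31.6 0 -1.494;-0.6 9.8 -31.6 0 -1.494;-0.6 9.8 -31.6 0 -1.494;-0.6 9.8 -31.6 0 -1.494;-0.6 9.8 -31.6 0 -1.494;-0.6 9.8 -31.6 0 -1.494;-0.6 9.8 -31.6 0 -1.494;-0.6 9.8 -31.6 0 -1.494;-0.6 9.8 -31.6 0 -1.494;-0.6 9.8 -31.6 0 -1.494;-0.6 9.8 -31.6 0 -1.494;-0.6 9.8 -31.6 0 -1.494;-0.6 9.8 -31.6 0 -1.494;-0.6 9.8 -31.6 0 -1.494;-0.6 9.8 -31.6 0 -1.494;-0.6 9.8 -31.6 0 -1.494;-0.6 9.8 -31.6 0 -1.494")

```text
time: 34.38
tool_pos: [0.6709, -0.017, 0.1669]
ee_rot: [-3.141, 0.0, 1.464]
wrist_force: [-0.7, 0.0, -0.1]
width: 0.075
```

```bash
python3 - <<'E'
from h import *
o,p,d,h=wrist('w16'); print(o['time'],o['tool_pos'],o['ee_rot'],o['width'])
for r in plates(o,p,h,.094)[:6]: print(r,to([*r[3][:2],.083],1.466,o))
E
```

```text
34.3833 [ 0.67087092 -0.01700529  0.16690163] [-3.14078164e+00  9.43594037e-05  1.46442176e+00] 0.07502753948871409
(array([280.5, 117. ]), 31.2, np.int32(2856), array([0.6776, 0.0642, 0.094 ])) (array([ 8.15, -0.19,  8.39]), np.float64(-0.002))
(array([135.5, 191.5]), 33.0, np.int32(541), array([0.5489, 0.0173, 0.094 ])) (array([  2.12, -12.49,   8.4 ]), np.float64(-0.002))
(array([282.7, 214.3]), 27.9, np.int32(2310), array([ 0.6707, -0.0159,  0.094 ])) (array([ 0.11, -0.02,  8.39]), np.float64(-0.002))
(array([126.5, 309.5]), 32.6, np.int32(1048), array([ 0.5162, -0.0913,  0.094 ])) (array([ -9.03, -14.58,   8.4 ]), np.float64(-0.002))
(array([440.5, 309. ]), 32.4, np.int32(1036), array([ 0.8068, -0.122 ,  0.094 ])) (array([-9.  , 14.64,  8.38]), np.float64(-0.002))
(array([385., 364.]), 174.0, np.int32(4080), array([ 0.7537, -0.1765,  0.094 ])) (array([-14.98,   9.94,   8.38]), np.float64(-0.002))
```

>>> servo_tool(series="-0.6 0.1 0 3 0;-0.6 0.1 0 6 0;-0.6 0.1 0 7.5 0;-0.6 0.1 0 8.1 0;-0.6 0.1 0 8.3 0;-0.6 0.1 0 8.3 0;-0.6 0.1 0 8.3 0;-0.6 0.1 0 8.3 0;-0.6 0.1 0 8.3 0;1 0.1 0 8.3 0;1 0.1 0 8.3 0;1 0.1 0 8.3 0;1 0.1 0 8.3 0;1 0.1 0 8.3 0")

```text
time: 35.6
tool_pos: [0.6711, -0.0158, 0.0845]
ee_rot: [-3.141, 0.0, 1.466]
wrist_force: [0.4, -0.0, 0.4]
width: 0.0469
```

>>> servo_tool(series="1 0 0 -2 0;1 0 0 -5 0;1 0 0 -8 0;1 0 0 -8 0;1 -32.9 -14.6 -8 1.494;1 -32.9 -14.6 -8 1.494;1 -32.9 -14.6 -8 1.494;1 -32.9 -14.6 -8 1.494;1 -32.9 -14.6 -8 1.494;1 -32.9 -14.6 -8 1.494;1 -32.9 -14.6 -8 1.494;1 -32.9 -14.6 -8 1.494;1 -32.9 -14.6 -8 1.494;1 -32.9 -14.6 -8 1.494;1 -32.9 -14.6 -8 1.494;1 -32.9 -14.6 -8 1.494;1 -32.9 -14.6 -8 1.494;1 -32.9 -14.6 -8 1.494;1 -32.9 -14.6 -8 1.494;1 -32.9 -14.6 -8 1.494")

```text
time: 37.27
tool_pos: [0.4915, -0.3275, 0.1642]
ee_rot: [-3.141, 0.0, -0.026]
wrist_force: [0.6, 0.5, -1.4]
width: 0.0471
```

```bash
python3 - <<'E'
from h import *
o,p,d,h,P=traywrist('w17')
for z in(.012,o['tool_pos'][2]+.01):
  for r in plates(o,p,h,z)[:5]: print(r)
E
```

```text
37.2667 [ 0.4915364  -0.32745468  0.16420947] [-3.14143218e+00  2.96079666e-04 -2.61305755e-02] 0.047098703261503554 green 14686 [[0.3755, -0.3936], [0.6089, -0.2706]]
(array([283.6, 130.2]), 22.5, np.int32(1405), array([ 0.5646, -0.3302,  0.012 ]))
(array([282.9, 250.5]), 39.8, np.int32(4556), array([ 0.4289, -0.3257,  0.012 ]))
(array([184.5, 309.5]), 31.8, np.int32(747), array([ 0.3554, -0.2031,  0.012 ]))
(array([384., 309.]), 31.6, np.int32(728), array([ 0.3494, -0.4473,  0.012 ]))
(array([322.5, 367. ]), 178.5, np.int32(3297), array([ 0.2681, -0.3723,  0.012 ]))
(array([283.6, 130.2]), 22.5, np.int32(1405), array([ 0.5613, -0.3298,  0.1742]))
(array([282.9, 250.5]), 39.8, np.int32(4556), array([ 0.492 , -0.3275,  0.1742]))
(array([184.5, 309.5]), 31.8, np.int32(747), array([ 0.4545, -0.265 ,  0.1742]))
(array([384., 309.]), 31.6, np.int32(728), array([ 0.4515, -0.3896,  0.1742]))
(array([322.5, 367. ]), 178.5, np.int32(3297), array([ 0.41  , -0.3513,  0.1742]))
```

View pics/w17.png

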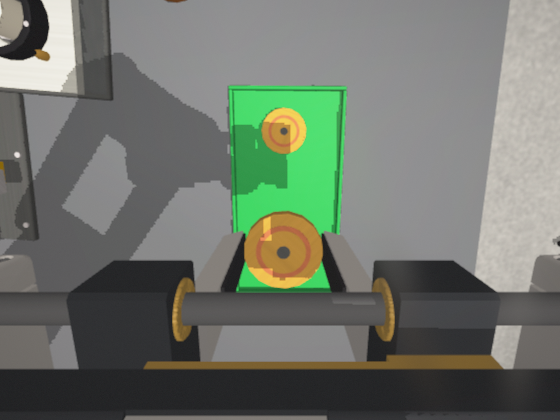

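>>> servo_tool(series="1 0 0 5 0;1 0 0 9 0;1 0 0 12 0;1 0 0 14 0;1 0 0 15 0;1 0 0 15.4 0;1 0 0 15.7 0;1 0 0 15.7 0;1 0 0 15.7 0;1 0 0 15.7 0;1 0 0 15.7 0;1 0 0 15.7 0")

```text
time: 38.32
tool_pos: [0.492, -0.3282, 0.0086]
ee_rot: [3.14, -0.002, -0.028]
wrist_force: [0.5, -0.2, -1.4]
width: 0.0471
```

>>> servo_tool(series="1 0 0 0 0;-0.2 0 0 0 0;-0.2 0 0 0 0;-0.2 0 0 0 0;-0.2 0 0 -3 0;-0.2 0 0 -7 0;-0.2 0 0 -15.5 0;-0.2 0 0 -15.5 0;-0.2 0 0 -15.5 0;-0.2 0 0 -15.5 0;-0.2 0 0 -15.5 0")

```text
time: 39.23
tool_pos: [0.4914, -0.3276, 0.1622]
ee_rot: [3.142, 0.0, -0.028]
wrist_force: [0.1, -0.2, -0.9]
width: 0.0562
```

>>> servo_tool(series="-0.6 17.6 -39.8 0 -1.494;-0.6 17.6 -39.8 0 -1.494;-0.6 17.6 -39.8 0 -1.494;-0.6 17.6 -39.8 0 -1.494;-0.6 17.6 -39.8 0 -1.494;-0.6 17.6 -39.8 0 -1.494;-0.6 17.6 -39.8 0 -1.494;-0.6 17.6 -39.8 0 -1.494;-0.6 17.6 -39.8 0 -1.494;-0.6 17.6 -39.8 0 -1.494;-0.6 17.6 -39.8 0 -1.494;-0.6 17.6 -39.8 0 -1.494;-0.6 17.6 -39.8 0 -1.494;-0.6 17.6 -39.8 0 -1.494;-0.6 17.6 -39.8 0 -1.494;-0.6 17.6 -39.8 0 -1.494;-0.6 17.6 -39.8 0 -1.494")

```text
time: 40.65
tool_pos: [0.6784, 0.0641, 0.1623]
ee_rot: [-3.141, 0.0, 1.463]
wrist_force: [1.6, 0.3, -1.2]
width: 0.0752
```

```bash
python3 - <<'E'
from h import *
o,p,d,h=wrist('w18'); print(o['time'],o['tool_pos'],o['ee_rot'],o['width'])
for r in plates(o,p,h,.094)[:6]: print(r,to([*r[3][:2],.083],1.466,o))
E
```

```text
40.65 [0.67835535 0.06411843 0.16228126] [-3.14116342e+00  2.05606677e-04  1.46323303e+00] 0.0751933117912674
(array([281.,  21.]), 25.8, np.int32(1174), array([0.693 , 0.2122, 0.094 ])) (array([14.88, -0.13,  7.93]), np.float64(-0.003))
(array([282.3, 216.6]), 28.4, np.int32(2387), array([0.6778, 0.0645, 0.094 ])) (array([ 0.03, -0.06,  7.93]), np.float64(-0.003))
(array([159.1, 270. ]), 20.6, np.int32(653), array([0.5641, 0.0276, 0.094 ])) (array([ -4.86, -10.96,   7.93]), np.float64(-0.003))
(array([126.5, 309.5]), 32.6, np.int32(1051), array([ 0.5266, -0.0075,  0.094 ])) (array([ -8.75, -14.32,   7.94]), np.float64(-0.003))
(array([439.5, 309.5]), 32.6, np.int32(1044), array([ 0.811 , -0.0384,  0.094 ])) (array([-8.77, 14.29,  7.92]), np.float64(-0.003))
(array([385., 364.]), 174.0, np.int32(3219), array([ 0.7597, -0.0914,  0.094 ])) (array([-14.59,   9.76,   7.93]), np.float64(-0.003))
```

>>> servo_tool(series="-0.6 0 0 3 0;-0.6 0 0 6 0;-0.6 0 0 7.2 0;-0.6 0 0 7.8 0;-0.6 0 0 7.9 0;-0.6 0 0 7.9 0;-0.6 0 0 7.9 0;-0.6 0 0 7.9 0;-0.6 0 0 7.9 0;1 0 0 7.9 0;1 0 0 7.9 0;1 0 0 7.9 0;1 0 0 7.9 0;1 0 0 7.9 0;1 0 0 5 0;1 0 0 2 0;1 0 0 0 0;1 0 0 0 0;1 0 0 0 0")

```text
time: 42.28
tool_pos: [0.6793, 0.0652, 0.1636]
ee_rot: [3.139, -0.0, 1.466]
wrist_force: [-0.0, -0.5, -1.7]
width: 0.0473
```

>>> servo_tool(series="1 -41.5 -21.6 0 1.494;1 -41.5 -21.6 0 1.494;1 -41.5 -21.6 0 1.494;1 -41.5 -21.6 0 1.494;1 -41.5 -21.6 0 1.494;1 -41.5 -21.6 0 1.494;1 -41.5 -21.6 0 1.494;1 -41.5 -21.6 0 1.494;1 -41.5 -21.6 0 1.494;1 -41.5 -21.6 0 1.494;1 -41.5 -21.6 0 1.494;1 -41.5 -21.6 0 1.494;1 -41.5 -21.6 0 1.494;1 -41.5 -21.6 0 1.494;1 -41.5 -21.6 0 1.494;1 -41.5 -21.6 0 1.494;1 -41.5 -21.6 0 1.494;1 -41.5 -21.6 0 1.494")

```text
time: 43.78
tool_pos: [0.4211, -0.3239, 0.1624]
ee_rot: [-3.141, -0.0, -0.025]
wrist_force: [-0.3, 0.5, -1.1]
width: 0.0469
```

```bash
python3 - <<'E'
from h import *
o,p,d,h,P=traywrist('w19')
for z in(.012,o['tool_pos'][2]+.01):
  for r in plates(o,p,h,z)[:5]: print(r)
E
```

```text
43.7833 [ 0.42105464 -0.32388059  0.16238731] [-3.14147582e+00 -7.79156822e-06 -2.53385253e-02] 0.04687465716891504 green 21301 [[0.38, -0.3936], [0.6088, -0.2689]]
(array([285.3,  58.3]), 25.3, np.int32(1814), array([ 0.564, -0.33 ,  0.012]))
(array([284.9, 132.9]), 22.5, np.int32(1467), array([ 0.4914, -0.3278,  0.012 ]))
(array([283. , 251.2]), 40.2, np.int32(4655), array([ 0.3583, -0.3223,  0.012 ]))
(array([183.5, 309.5]), 32.0, np.int32(747), array([ 0.286 , -0.1992,  0.012 ]))
(array([384., 309.]), 31.6, np.int32(726), array([ 0.2803, -0.4432,  0.012 ]))
(array([285.3,  58.3]), 25.3, np.int32(1814), array([ 0.5266, -0.328 ,  0.1724]))
(array([284.9, 132.9]), 22.5, np.int32(1467), array([ 0.4893, -0.3268,  0.1724]))
(array([283. , 251.2]), 40.2, np.int32(4655), array([ 0.4211, -0.324 ,  0.1724]))
(array([183.5, 309.5]), 32.0, np.int32(747), array([ 0.384 , -0.2608,  0.1724]))
(array([384., 309.]), 31.6, np.int32(726), array([ 0.381 , -0.386 ,  0.1724]))
```

>>> servo_tool(series="1 -0.1 0.2 5 0;1 -0.1 0.2 9 0;1 -0.1 0.2 12 0;1 -0.1 0.2 14 0;1 -0.1 0.2 15 0;1 -0.1 0.2 15.4 0;1 -0.1 0.2 15.6 0;1 -0.1 0.2 15.6 0;1 -0.1 0.2 15.6 0;1 -0.1 0.2 15.6 0;1 -0.1 0.2 15.6 0;1 -0.1 0.2 15.6 0;-0.2 -0.1 0.2 15.6 0;-0.2 -0.1 0.2 15.6 0;-0.2 -0.1 0.2 15.6 0;-0.2 -0.1 0.2 11 0;-0.2 -0.1 0.2 7 0;-0.2 -0.1 0.2 0 0;-0.2 -0.1 0.2 0 0;-0.2 -0.1 0.2 0 0")

```text
time: 45.5
tool_pos: [0.4226, -0.33, 0.1719]
ee_rot: [3.13, -0.012, -0.028]
wrist_force: [0.2, -0.3, 0.4]
width: 0.0567
```

>>> servo_tool(series="-0.2 0 0 -3 0;-0.2 -8 -5 -6 0;-0.2 -12 12 -6 0;-0.2 -12 12 -6 0;-0.2 -12 12 -6 0;-0.2 -12 12 -6 0;-0.2 -12 12 -6 0;-0.2 -12 12 -6 0")

```text
time: 46.17
tool_pos: [0.2946, -0.4448, 0.2219]
ee_rot: [-3.141, 0.0, -0.032]
wrist_force: [0.2, 1.0, 0.7]
width: 0.0562
```

```bash
python3 - <<'E'
from h import *
o=robot.get_obs(); print(o['time'],o['tool_pos'])
pt,b,c=tray(); print('tray',b.tolist(),c); ps,ds=snapshot('side'); save('s20',ps)
p=pt; H,S,V=cv2.split(cv2.cvtColor(p,cv2.COLOR_RGB2HSV))
for c,a,m in comps((H>8)&(H<22)&(S>120)&(V>90)&(np.arange(420)[:,None]<300)&(np.arange(420)[:,None]>112),60): print(c.round(1),a,ray('top',*c,.012).round(4))
P=pts('side',ds); m=(P[...,1]<-.27)&(P[...,1]>-.39)&(P[...,0]>.37)&(P[...,0]<.61); H,S,V=cv2.split(cv2.cvtColor(ps,cv2.COLOR_RGB2HSV))
for c,a,k in comps(m&(H>8)&(H<25)&(S>110),20): print('side',c,a,np.median(P[k],0).round(4),P[k][:,2].std())
cv2.imwrite('pics/c20.png',np.hstack([cv2.resize(pt[130:290,235:435,::-1],None,fx=2,fy=2),cv2.resize(ps[100:260,180:350,::-1],None,fx=2,fy=2)]))
E
```

```text
46.1667 [ 0.29457025 -0.44478453  0.22185779]
tray [[0.6094, -0.2684], [0.6114, -0.3944], [0.3737, -0.3861], [0.3726, -0.2634]] [ 0.4902 -0.3279  0.014 ]
[529.5 178.7] 756 [ 0.6155 -0.7888  0.012 ]
[203.3 158.1] 174 [0.6993 0.2575 0.012 ]
[388.8 197. ] 169 [ 0.5637 -0.3276  0.012 ]
[389.4 219.8] 164 [ 0.4911 -0.3252  0.012 ]
[390.8 242.9] 175 [ 0.4189 -0.3254  0.012 ]
[  7.7 267.8] 138 [0.3692 0.8416 0.012 ]
side [265.82539683 150.48412698] 126 [ 0.5627 -0.3272  0.0107] 0.0023648824404358835
side [290.30708661 150.7480315 ] 127 [ 0.4908 -0.325   0.0108] 0.0023280554568016437
side [314.75     150.953125] 128 [ 0.4171 -0.3229  0.0112] 0.0023029091469043837
```

View pics/c20.png

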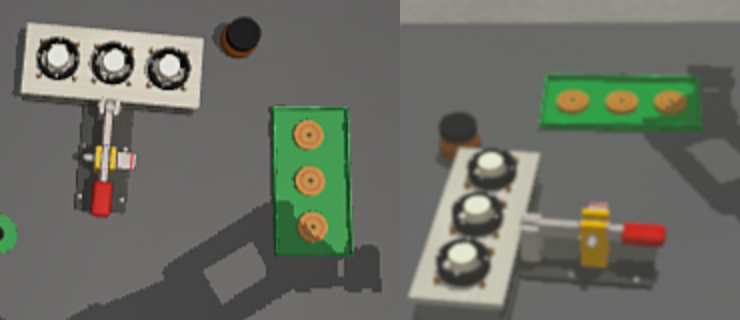

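All three plates lie flat in the tray at height 0.011–0.012 m. The rings are in the nests, the pin is in the fork and the lever is down, so I'm handing in.

```bash
python3 -c "
from bench import robot
robot.close_job(); print(robot.get_obs()['time'])"
```

```text
the job is handed in; nothing more can be done
the job is handed in; nothing more can be done
```

The job is handed in, at about 46 s on the robot's clock, and the last pictures show it done as asked. All three rings were present and no bare brass plate lay on the bench. I set the rings in the nests and pressed the lever to its stop: it stood 64 mm above the bench with 24 N on it. The plates rose to 94 mm. I then pushed the pin home until its head met the prong, and only after that lifted the plates off into the tray.

**Last checks:**
- **Plates:** all three lie flat in a row in the tray, tops 11–12 mm above the bench.
- **Rings, lever and pin:** the empty rings are in the nests, the lever is down, and the pin is through the fork.
- **Disturbance:** the pin had been knocked about 3 cm before I picked it up, so I measured its place again first. The tray did not move.
- **Bystanders:** the screwdriver was re-measured and had not moved. The jar looks in place in the last picture and the reel, only part in view, does too; I did not measure them again. I never went near the look-alikes.

No check failed. The plates dropped a few millimetres onto the tray floor when released and stayed flat.

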